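# Put the tile samples back in their case

## Robot

A 6-joint arm with a two-finger parallel gripper is mounted at the origin on the work surface. World frame = base frame: x ahead of the robot, y to its left, z up, the work surface at z = 0. Lengths are in mm, angles in rad, forces in N, time in s.
With the tool pointing down it reaches from about 350 to 1000 mm from the base axis. Payload 7.1 kg.
Tool frame: the origin (TCP) lies at the very end of the fingers, on their centre line; the grasp point (between the pads) lies 19 mm behind it (arm.grip_point_offset is the distance from the TCP to the grasp point, in mm); z points along the fingers, y is the direction in which the jaws open and shut (so a half turn about z gives the same grasp; the last joint's range is limited). The gripper opens to 85 mm and grips with 20 to 120 N. Pads are 22 mm wide; open, the fingers measure 114 mm over their backs; the gripper's body (76 mm by 85 mm) begins 54 mm behind the grasp point. The pads swing forward as they close: fully open they stand 13 mm farther back than shut.
Start: joints at [1.148, 0.423, 1.63, -0, 1.089, -0.019], TCP at [245.54, 574.73, 231.319] pointing down, gripper open.
Joint ranges: [-3, 3], [-0.9, 2.11], [0.09, 2.58], [-1.31, 4.45], [0.11, 2.69], [-2.54, 2.54]. Speed limits (rad/s): [2.39, 2.39, 3.01, 3.14, 3.14, 3.14].

## Interface

Orientations are given as a unit quaternion [x, y, z, w].
In Python, from workcell import arm, optics gives the robot as it stands.
- The arm moves only by the tool move_arm, never from a script. Its argument "motion" is a list of rows, each an object of numbers: "ax", "ay", "az": the turn, a rotation vector about the world's x, y, z in degrees; "x", "y", "z": the shift along the world's x, y, z in m; "claw": the closure, from 0 (fully open) to 1 (shut). In form: [{"ax": .., "ay": .., "az": .., "x": .., "y": .., "z": .., "claw": ..}, ...]. A call has 1 to 8 rows; each row shifts and turns the pose as measured when the row begins; what a row does not reach is not made up. A row lasts 1/10 s, in which the tool goes at most 50 mm and 8.59 degrees, less where a joint would pass 70% of its speed; a pose out of reach is approached as far as the arm can. A call is refused whole if a number of a shift passes 0.05 or a number of a turn 8.59, either way. A call with a gripper value outside its range is refused whole. The fingers move at their own pace and stop on an object; "force" is the grip in N (left out, the last holds). Time passes only in rows, so rows that do not move let the fingers close. It gives the time, the measured TCP pose, the force and the opening at its end, in the units of the state.
- arm.get_obs(): the state, without advancing time (a new reading comes with each control period).
- optics.read_camera(name): name is "side" or "top"; returns (picture, depth): 480x640x3 uint8, blue, green, red; 480x640 float32, mm along the optical axis (not along the pixel's ray), 0 where there is no reading.
- optics.get_calibration(name): a dict with "fx", "fy", "cx", "cy" (pixels), "R" (3x3) and "t" (3): a world point X has camera coordinates R X + t. Camera axes: x right, y down, z forward; pixel columns grow to the right and rows downward; lengths in mm; the calibration is good to about 2 mm. A picture is of the moment at which its call begins. get_calibration takes no time and is no camera call.
- arm.sign_off(): hands the job in, once; it reports no verdict.
The state is a dict: "t": time; "joint_pos": joint angles; "joint_vel": joint speeds; "effort": joint torques, N m; "tcp_pos": TCP position; "tool_rot": TCP orientation; "wrist_force": force on the tool from outside, world axes, zero at the start; "wrist_torque": the same for the moment, N m; "opening": finger opening in mm.
Only numpy, scipy, OpenCV 4.12 (cv2) and the standard library are available. Lean on these libraries where they do the work, as an engineer would, in place of code of your own. Each camera call takes 0.05 s, during which the arm holds its last target. There are 200 camera calls.

## Task

Put the pile of three tile samples away in its wooden case, keeping them in one pile: lift it out of the desk tidy by its short ends, set it down on the green mat, not dropped and still squared up, and let go, then take it again by its long sides. Tilt it into the open case, one end first down along the end wall, and when that end is down on the bottom let the other end down until all three lie flat on the bottom; let go and shut the lid fully. Leave everything else on the desk where it is.

Things in the scene. Friction and masses are not known exactly. Their poses are not given: they have to be found in the camera images.
- chip0: white marble tile sample, a rigid plate 68 x 50 x 9 mm, about 70 g. Origin: centre of its underside; x along the 68 mm length, y along the 50 mm width, z up out of its face. The lowest of the pile of three.
- chip1: terracotta (orange-brown) tile sample, a rigid plate 68 x 50 x 9 mm, about 70 g. Origin: centre of its underside; x along the 68 mm length, y along the 50 mm width, z up out of its face. Second from below.
- chip2: blue ceramic tile sample, a rigid plate 68 x 50 x 9 mm, about 70 g. Origin: centre of its underside; x along the 68 mm length, y along the 50 mm width, z up out of its face. The top of the pile; the whole pile is 27 mm high, loose plates lying on one another, its edges in line to about 1 mm.
- tidy: white desk tidy (stationery tray), fixed, 210 (x) x 170 (y) x 34 mm high, floor and walls 4 mm thick. Origin: centre of its underside. The pile lies in the wide trough along its -y side. The other compartments hold pens, notes and clips, all fixed and below 34 mm.
- tidy_trough (a point): middle of the floor (4 mm above the desk) of the wide trough; axes of the tidy. The trough is 202 mm long (x) and 60 mm wide (y); the pile lies in it lengthwise with 5 mm to the walls on its long sides, so that fingers only fit beyond its short ends.
- mat: dark green rubber stamping mat, fixed, 200 (x) x 150 (y) x 4 mm. Origin: centre of its underside; its top is 4 mm higher. It is empty.
- case: dark wooden sample case, fixed, 83 (x) x 65 (y) mm outside, rim 27 mm above the desk, walls 6 mm and floor 5 mm thick. Origin: centre of its underside; +x points to the hinged end. Each long wall has a finger cut-out in its middle, 40 mm wide (x -20 to +20 mm), down to the floor; the end walls have none.
- case_floor (a point): centre of the inner floor of the case, axes of the case. Inside it is 71 (x) x 53 (y) mm and the walls rise 22 mm above this floor: the pile fits with 1.5 mm to spare on each side and stands 5 mm above the rim.
- case_lid (a joint): opening angle of the lid of the case, rad: 0 shut, 2.35 fully open (leaning back, away from the case). The hinge is stiff: the lid stays where it is left and takes about 1 N at its free edge to swing.
- case_hinge (a point): middle of the lid's hinge axis, which runs along the case's y at case x = +41.5 mm, 27 mm above the desk; axes of the case.
- lid_edge (a point): middle of the outer top edge at the lid's free end, 83 mm from the hinge along the lid and 12 mm out. The lid is a hollow cap 83 mm long, 65 mm wide, 12 mm high. Axes: x along the lid to the hinge, z out of its outer face (up when shut). A brass lip 22 mm wide stands out 7 mm beyond the free end.
- tea_bottle: tall amber tea bottle, 64 mm diameter, 200 mm high; loose, a bystander. Origin: centre of its underside.
- mug: white mug, 80 mm diameter, 90 mm high, with a handle; loose, a bystander. Origin: centre of its underside.
- glue: upright yellow glue stick, 27 mm diameter, 95 mm high; loose, a bystander. Origin: centre of its underside.
- stapler: red and black stapler, 130 x 32 x 50 mm; loose, a bystander. Origin: centre of its underside.
- calculator: grey desk calculator, 120 x 78 x 18 mm; loose, a bystander. Origin: centre of its underside.
- mouse: white computer mouse, 80 x 60 x 33 mm; loose, a bystander. Origin: centre of its underside.
- tape_dispenser: black tape dispenser, 100 x 45 x 65 mm; loose, a bystander. Origin: centre of its underside.
Not all that is in view belongs to the job. Of the things that look like the chip2, the larger one is meant. Leave any blue look-alike of the case alone.

How it is judged (in metres and radians):
On the way, in this order (a step that is already met when the one before it is completed fails the run):
1. the pile of three is lifted clear of the desk tidy (contact force between the fingers and chip0 above 0.5 N and z of each of chip0, chip1, chip2 in the frame of tidy above 0.036 m), for 0.1 s.
2. still held, the pile is lowered to less than 8 mm above the mat (x of chip0 in the frame of mat between -0.1 and 0.1 m and y of chip0 in the frame of mat between -0.075 and 0.075 m and contact force between the fingers and chip0 above 0.5 N and z of chip0 in the frame of mat below 0.012 m), for 0.05 s.
3. the pile lies on the mat, flat, still squared up (no tile more than 6 mm off the lowest), let go and at rest (x of chip0 in the frame of mat between -0.1 and 0.1 m and y of chip0 in the frame of mat between -0.075 and 0.075 m and z of chip0 in the frame of mat below 0.0065 m and horizontal distance between each of chip1, chip2 and chip0 below 0.006 m and angle between each of chip0, chip1, chip2's own z axis and vertical below 0.06 rad and contact force between the fingers and chip0 below 0.05 N and contact force between the fingers and chip1 below 0.05 N and contact force between the fingers and chip2 below 0.05 N and linear speed of each of chip0, chip1, chip2 below 0.02 m/s), for 0.2 s.
4. held in the fingers as one pile and tilted more than 0.05 rad, the pile is in the case with the middle of its underside less than 11 mm above the floor (contact force between the fingers and chip0 above 0.5 N and angle between chip0's own z axis and vertical above 0.05 rad and z of chip0 in the frame of case below 0.016 m and horizontal distance between chip0 and case below 0.012 m and horizontal distance between each of chip1, chip2 and chip0 below 0.012 m), for 0.1 s.
5. all three tiles lie flat in the case and the fingers have let go, the lid still open (horizontal distance between each of chip0, chip1, chip2 and case_floor below 0.004 m and z of each of chip0, chip1, chip2 in the frame of case below 0.0255 m and angle between the x axis of each of chip0, chip1, chip2 and the x axis of case, either way round below 0.1 rad and angle between each of chip0, chip1, chip2's own z axis and vertical below 0.06 rad and contact force between the fingers and chip0 below 0.05 N and contact force between the fingers and chip1 below 0.05 N and contact force between the fingers and chip2 below 0.05 N and linear speed of each of chip0, chip1, chip2 below 0.02 m/s and value of joint case_lid above 0.5 rad), for 0.2 s.
At the end, for the whole second after the job is handed in: All three tiles lie in the case, flat within 0.06 rad, centred within 4 mm, their length along the case's, at rest and untouched, and the lid is shut to within 0.06 rad (horizontal distance between each of chip0, chip1, chip2 and case_floor below 0.004 m and z of each of chip0, chip1, chip2 in the frame of case below 0.0255 m and angle between the x axis of each of chip0, chip1, chip2 and the x axis of case, either way round below 0.1 rad and angle between each of chip0, chip1, chip2's own z axis and vertical below 0.06 rad and contact force between the fingers and chip0 below 0.05 N and contact force between the fingers and chip1 below 0.05 N and contact force between the fingers and chip2 below 0.05 N and linear speed of each of chip0, chip1, chip2 below 0.02 m/s and value of joint case_lid below 0.06 rad).
It fails at once if a bystander (bottle, mug, glue stick, stapler, calculator, mouse or tape dispenser) is shifted by more than 20 mm or tipped (distance of any of tea_bottle, mug, glue, stapler, calculator, mouse, tape_dispenser from where it was at the start of the episode above 0.02 m or angle between any of tea_bottle, mug, glue, stapler, calculator, mouse, tape_dispenser's own z axis and vertical above 0.5 rad).
It also fails if it takes over 64 s, if anything falls off the work surface, if the arm or the gripper's body presses on something with over 40 N, if the wrist force passes 120 N, or if a joint passes its speed limit or range.

## Working session

There is one attempt and no reset: what is moved stays moved. The work goes in short steps, Python scripts to look and compute and a tool call to move; the robot and the scene stay as the last step left them, time stands still between calls to the robot, and variables do not carry over. Pictures are saved under pics/ and viewed, about 8 in all and at most 12, crops included, and the job is handed in when it is done.

Besides the shell and the picture viewer there is one more tool, called after ">>>" in YAML: its name, and indented under it one key for each argument. move_arm: Moves the arm, as the interface text tells. Its arguments: {"type":"object","properties":{"motion":{"type":"array"},"force":{"type":"number"}},"required":["motion"]}

```bash
mkdir -p pics; ls; cat > h.py <<'E'
import numpy as np, cv2
from workcell import arm, optics
def look(name, tag):
    im,d=optics.read_camera(name); cv2.imwrite(f'pics/{tag}.png',im); np.savez(f'pics/{tag}.npz',im=im,d=d); return im,d
def ray(name,u,v,z):
    c=optics.get_calibration(name);R=np.array(c['R']);t=np.array(c['t'])
    o=-R.T@t; r=R.T@np.array([(u-c['cx'])/c['fx'],(v-c['cy'])/c['fy'],1.])
    return o+r*(z-o[2])/r[2]
def proj(name,X):
    c=optics.get_calibration(name);p=np.array(c['R'])@np.array(X,float)+np.array(c['t'])
    return c['fx']*p[0]/p[2]+c['cx'],c['fy']*p[1]/p[2]+c['cy']
def cloud(name,d):
    c=optics.get_calibration(name);v,u=np.mgrid[:480,:640]
    P=np.stack([(u-c['cx'])/c['fx']*d,(v-c['cy'])/c['fy']*d,d],-1)-np.array(c['t'])
    return P@np.array(c['R'])
E
python3 - <<'E'
from h import *
a,d=look('top','top0');b,e=look('side','side0')
for n in('top','side'):
    c=optics.get_calibration(n);R=np.array(c['R']);print(n,c['fx'],c['cx'],c['cy'],-R.T@np.array(c['t']),R.round(3).tolist())
print(arm.get_obs())
E
```

```text
pics
top 506.6173682262308 321.32599730737525 234.05258660928487 [ 325.45863273  109.69654952 1157.98109795] [[0.126, -0.992, -0.0], [-0.967, -0.123, -0.222], [0.221, 0.028, -0.975]]
side 440.5133519613361 309.4056489012439 235.1916658805047 [ 132.88602205 -387.76766314  887.6180154 ] [[0.762, -0.648, -0.014], [-0.51, -0.586, -0.629], [0.4, 0.486, -0.777]]
{'t': 0.1, 'joint_pos': array([ 1.14797285e+00,  4.23760720e-01,  1.63057549e+00, -1.63097967e-05,
        1.08859840e+00, -1.89790572e-02]), 'joint_vel': array([-9.09891830e-04, -9.11641805e-04, -7.87294648e-04, -5.27435385e-05,
        1.00376469e-03, -1.33849432e-03]), 'effort': array([ 2.05203355e-04, -5.58421898e+01, -2.82446373e+01,  6.60859382e-05,
        2.96127946e-03,  2.86922887e-05]), 'tcp_pos': array([245.37266868, 574.30692456, 230.64069722]), 'tool_rot': array([ 2.00549102e-01,  9.79683422e-01, -6.56256021e-04, -1.39970361e-04]), 'wrist_force': array([-0.28921009, -1.01617253,  0.21040947]), 'wrist_torque': array([ 0.02020405,  0.02175656, -0.01026011]), 'opening': 85.06551335654589}
```

View pics/top0.png

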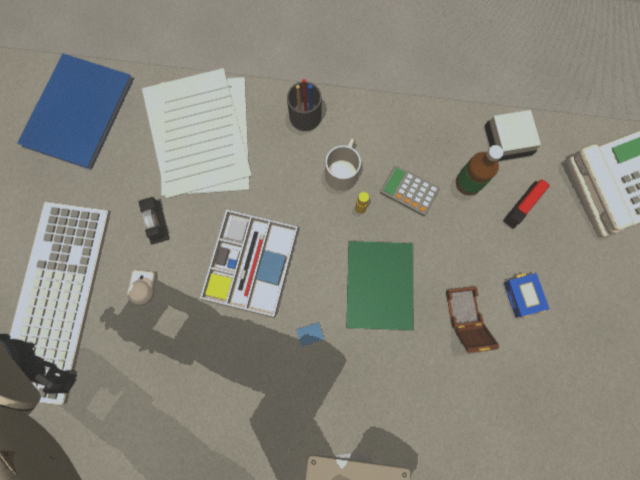

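View pics/side0.png

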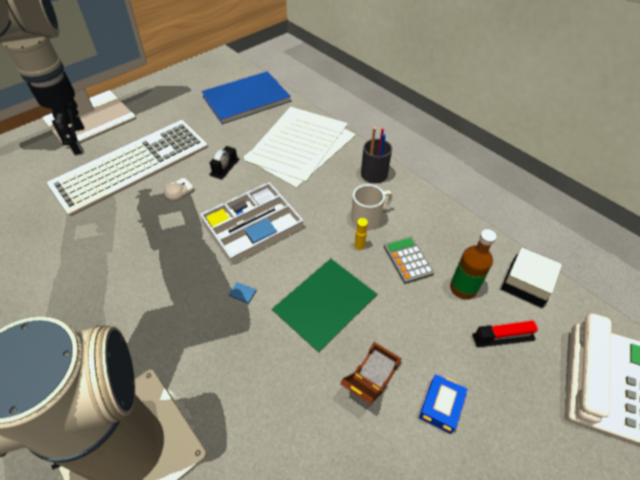

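The top view shows these:
- **Blue tiles:** one in the tidy's wide trough at (271,267), and a smaller loose one at (311,333). The one in the trough is larger and lies on the pile, so it is chip2.
- **Cases:** the brown wooden one at (465,305), open with its lid toward (477,338), and a blue look-alike at (527,293). The brown one is meant.

Next I measure these and confirm them in an enlarged crop.

```bash
python3 - <<'E'
from h import *
z=np.load('pics/top0.npz');im,d=z['im'],z['d']
P=cloud('top',d);hsv=cv2.cvtColor(im,cv2.COLOR_BGR2HSV)
def rects(m,h,name,lo=60,box=None):
    m=m.astype(np.uint8)*255
    if box: k=np.zeros_like(m);k[box[1]:box[3],box[0]:box[2]]=1;m=m*k
    for c in cv2.findContours(m,cv2.RETR_EXTERNAL,cv2.CHAIN_APPROX_NONE)[0]:
        if cv2.contourArea(c)<lo: continue
        w=np.array([ray('top',u,v,h)[:2] for u,v in c[:,0]],np.float32)
        r=cv2.minAreaRect(w);print(name,c[:,0].mean(0).round(),np.round(r[0],1),np.round(r[1],1),round(r[2],1))
H,S,V=cv2.split(hsv)
rects((H>95)&(H<112)&(S>80)&(V>60),31,'blue',box=(190,200,360,360))
rects((H>70)&(H<90)&(S>120),4,'mat',box=(330,230,430,340))
rects((V>150)&(S<60),34,'tidywhite',400,box=(190,200,310,330))
for k,(a,b,c,e) in dict(chip=(265,255,278,278),mat=(360,260,400,310),casein=(458,296,472,314),tidyrim=(200,205,300,316)).items():
    q=P[b:e,a:c].reshape(-1,3);print(k,np.percentile(q[:,2],[2,50,98]).round(1),q.mean(0).round(1))
# case depth > 20mm
sub=P[280:360,435:505]
hm=(sub[...,2]>15)
full=np.zeros((480,640),bool);full[280:360,435:505]=hm
rects(full,27,'case')
A=cv2.resize(im[200:350,190:350],None,fx=4,fy=4,interpolation=2)[:, :390]
B=cv2.resize(im[270:370,430:560],None,fx=6,fy=6,interpolation=2)[:,:400]
c=np.zeros((600,800,3),np.uint8);c[:600,:390]=A[:600];c[:600,400:800]=B[:600]
A2=cv2.resize(im[205:355,195:345],None,fx=2.6,fy=2.6,interpolation=2)
c[:,:390]=0;c[:390,:390]=A2[:390,:390];cv2.imwrite('pics/crop1.png',c)
E
```

```text
blue [310. 334.] [355.6 139.4] [34.1 49.5] 25.3
blue [271. 267.] [490.7 245.7] [47.5 64. ] 82.2
tidywhite [248. 262.] [498.5 298.2] [175.9 213.6] 83.6
chip [27.1 30.7 34.6] [493.  245.3  30.8]
mat [-0.8  3.9  8.6] [485.7  -3.4   7.3]
casein [ 0.8  5.4 10. ] [ 462.8 -194.1   23.5]
tidyrim [-3.6  4.7 36. ] [504.1 298.3  13.9]
case [474. 334.] [ 402.2 -220.4] [79.7 89. ] 15.5
case [462. 291.] [ 487.7 -186.9] [21.3 67.2] 13.8
```

View pics/crop1.png

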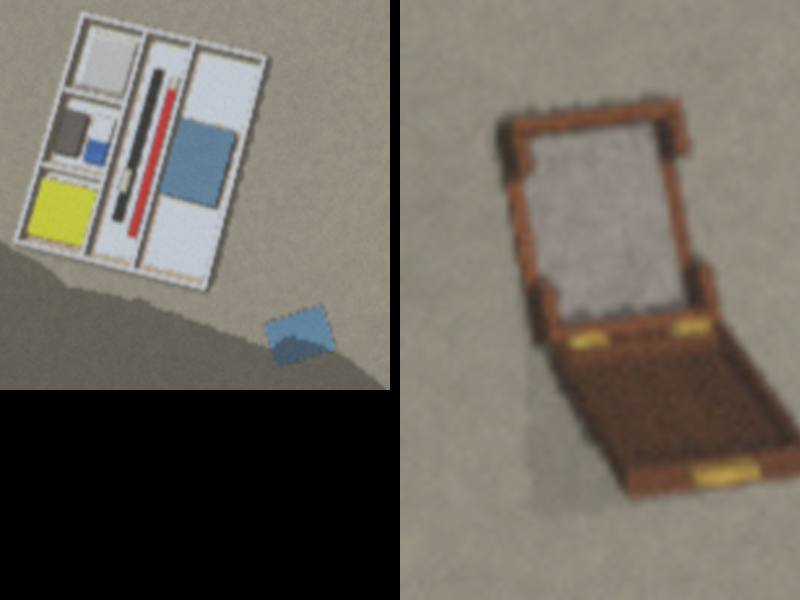

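The crop confirms it. The blue tile in the trough is full size (about 64 x 48 mm by mask), while the loose one is about 50 x 34 mm. The brown case is open, with its hinge end toward the robot. Next I measure the mat and case and plan the move.

```bash
cat >> h.py <<'E'
def jaw():
    from scipy.spatial.transform import Rotation as Ro
    o=arm.get_obs();M=Ro.from_quat(o['tool_rot']).as_matrix();y=M[:,1]
    print('t',round(o['t'],2),'tcp',o['tcp_pos'].round(1),'jaw',round(np.degrees(np.arctan2(y[1],y[0])),2),'z',M[:,2].round(4),'F',o['wrist_force'].round(1),'T',o['wrist_torque'].round(2),'open',round(o['opening'],1),'j',o['joint_pos'].round(2))
    return o
E
python3 - <<'E'
from h import *
z=np.load('pics/top0.npz');im,d=z['im'],z['d'];P=cloud('top',d)
H,S,V=cv2.split(cv2.cvtColor(im,cv2.COLOR_BGR2HSV))
print('mat hsv',H[285,380],S[285,380],V[285,380],'wood',H[291,462],S[291,462],V[291,462],'in',H[305,464],S[305,464],V[305,464])
m=((H>60)&(H<95)&(S>100)).astype(np.uint8);m[:, :330]=0;m[:,430:]=0;m[:230]=0
for c in cv2.findContours(m,0,1)[0]:
    if cv2.contourArea(c)>500:
        r=cv2.minAreaRect(np.array([ray('top',u,v,4)[:2] for u,v in c[:,0]],np.float32));print('mat',r)
for n,(u,v) in dict(FL=(446.7,289.2),FR=(476.7,286.3),HL=(453.3,327.5),HR=(483.3,323.3)).items(): print(n,ray('top',u,v,27).round(1))
# case floor: grey low saturation region
m=((S<60)&(V>90)).astype(np.uint8);k=np.zeros_like(m);k[290:322,450:476]=1
print('S around',S[300:306,444:490:2].tolist()[0])
for n,(u,v,h) in dict(mug=(343,170,60),glue=(362,200,90),bottle=(475,180,100),calc=(410,190,18),stap=(527,203,50),tape=(152,220,50),mouse=(140,290,30)).items(): print(n,ray('top',u,v,h).round(0))
jaw()
E
```

```text
mat hsv 69 102 117 wood 11 40 103 in 18 21 145
FL [ 491.3 -151.5   27. ]
FR [ 506.3 -217.6   27. ]
HL [ 409.  -171.9   27. ]
HR [ 426.4 -236.8   27. ]
S around [34, 36, 126, 75, 28, 27, 23, 23, 24, 26, 22, 23, 26, 25, 25, 108, 73, 35, 29, 34, 37, 36, 31]
mug [729. 111.  60.]
glue [654.  62.  90.]
bottle [ 728. -179.  100.]
calc [715. -51.  18.]
stap [ 707. -313.   50.]
tape [560. 525.  50.]
mouse [403. 527.  30.]
t 0.1 tcp [245.4 574.3 230.6] jaw 66.86 z [-5.0e-04 -1.2e-03 -1.0e+00] F [-0.3 -1.   0.2] T [ 0.02  0.02 -0.01] open 85.1 j [ 1.15  0.42  1.63 -0.    1.09 -0.02]
```

>>> move_arm:
  motion:
    - {"x": 0.03, "y": -0.041, "az": -8.4, "claw": 0}
    - {"x": 0.03, "y": -0.041, "az": -8.4, "claw": 0}
    - {"x": 0.03, "y": -0.041, "az": -8.4, "claw": 0}
    - {"x": 0.03, "y": -0.041, "az": -8.4, "claw": 0}
    - {"x": 0.03, "y": -0.041, "az": -8.4, "claw": 0}
    - {"x": 0.03, "y": -0.041, "az": -8.4, "claw": 0}
    - {"x": 0.03, "y": -0.041, "az": -8.4, "claw": 0}
    - {"x": 0.03, "y": -0.041, "az": -8.4, "claw": 0}
  force: 40

```text
validation failed for argument at $.mo...
```

>>> move_arm:
  motion:
    - {"ax": 0, "ay": 0, "az": -8.4, "x": 0.03, "y": -0.041, "z": 0, "claw": 0}
    - {"ax": 0, "ay": 0, "az": -8.4, "x": 0.03, "y": -0.041, "z": 0, "claw": 0}
    - {"ax": 0, "ay": 0, "az": -8.4, "x": 0.03, "y": -0.041, "z": 0, "claw": 0}
    - {"ax": 0, "ay": 0, "az": -8.4, "x": 0.03, "y": -0.041, "z": 0, "claw": 0}
    - {"ax": 0, "ay": 0, "az": -8.4, "x": 0.03, "y": -0.041, "z": 0, "claw": 0}
    - {"ax": 0, "ay": 0, "az": -8.4, "x": 0.03, "y": -0.041, "z": 0, "claw": 0}
    - {"ax": 0, "ay": 0, "az": -8.4, "x": 0.03, "y": -0.041, "z": 0, "claw": 0}
    - {"ax": 0, "ay": 0, "az": -8.4, "x": 0.03, "y": -0.041, "z": 0, "claw": 0}
  force: 40

```text
t: 0.9
tcp_pos: [478.2, 250.2, 228.2]
tool_rot: [0.717, 0.697, -0.001, -0.001]
wrist_force: [1.5, 0.3, 0.0]
opening: 85.2
```

>>> move_arm:
  motion:
    - {"ax": 0, "ay": 0, "az": -5.4, "x": 0.013, "y": -0.0045, "z": -0.04, "claw": 0}
    - {"ax": 0, "ay": 0, "az": 0, "x": 0, "y": 0, "z": -0.04, "claw": 0}
    - {"ax": 0, "ay": 0, "az": 0, "x": 0, "y": 0, "z": -0.04, "claw": 0}
    - {"ax": 0, "ay": 0, "az": 0, "x": 0, "y": 0, "z": -0.04, "claw": 0}
    - {"ax": 0, "ay": 0, "az": 0, "x": 0, "y": 0, "z": -0.015, "claw": 0}
    - {"ax": 0, "ay": 0, "az": 0, "x": 0, "y": 0, "z": 0, "claw": 0}

```text
t: 1.5
tcp_pos: [496.5, 238.4, 48.3]
tool_rot: [0.756, 0.655, 0.001, 0.0]
wrist_force: [-0.1, 0.8, -0.4]
opening: 84.9
```

```bash
python3 - <<'E'
from h import *
jaw()
a,_=look('top','top1');b,_=look('side','side1')
c=np.zeros((600,800,3),np.uint8)
c[:,:400]=cv2.resize(a[200:350,210:310],(400,600),interpolation=2);c[:400,400:]=cv2.resize(b[170:270,200:300],(400,400),interpolation=2)
cv2.imwrite('pics/crop2.png',c)
E
```

```text
t 1.5 tcp [496.5 238.4  48.3] jaw -8.21 z [ 0.0024  0.0016 -1.    ] F [-0.1  0.8 -0.4] T [ 0.03  0.08 -0.03] open 84.9 j [0.43 0.59 1.89 0.   0.66 0.57]
```

View pics/crop2.png

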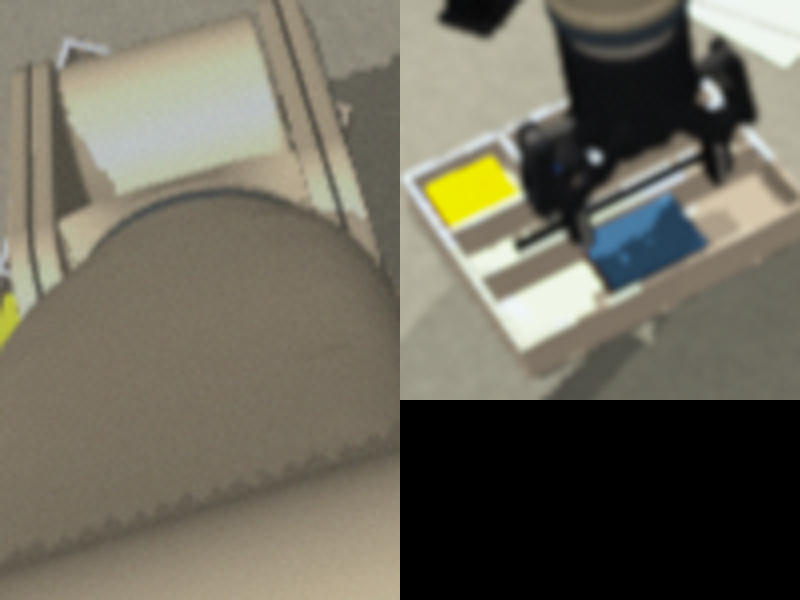

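The side crop shows the open fingers above the pile, straddling the ends of the blue tile (crop 590–705, 195–290). I cross-check the position with the side view.

```bash
cat >> h.py <<'E'
def maskrect(name,im,sel,h,box,lo=40):
    m=np.zeros(im.shape[:2],np.uint8);x0,y0,x1,y1=box
    m[y0:y1,x0:x1]=sel(*cv2.split(cv2.cvtColor(im,cv2.COLOR_BGR2HSV)))[y0:y1,x0:x1]
    out=[]
    for c in cv2.findContours(m,0,1)[0]:
        if cv2.contourArea(c)<lo: continue
        w=np.array([ray(name,u,v,h)[:2] for u,v in c[:,0]],np.float32)
        r=cv2.minAreaRect(w);print(name,np.round(r[0],1),np.round(r[1],1),round(r[2],1));out.append(r)
    return out
blue=lambda H,S,V:(H>95)&(H<115)&(S>80)&(V>40)
green=lambda H,S,V:(H>60)&(H<95)&(S>80)
E
python3 - <<'E'
from h import *
t=np.load('pics/top0.npz')['im'];s=np.load('pics/side0.npz')['im'];s1=np.load('pics/side1.npz')['im']
maskrect('top',t,blue,31,(255,245,290,290));maskrect('side',s,blue,31,(235,210,290,245))
maskrect('top',t,green,4,(335,230,425,340),500);maskrect('side',s,green,4,(265,250,385,355),500)
print(proj('side',[496.5,238.4,48]),proj('side',[491,245,31]))
E
```

```text
top [490.7 245.7] [47.5 64. ] 82.2
side [491. 243.] [51.4 69.2] 82.1
top [486.4  -3.9] [196.4 146.9] 5.4
side [487.1  -7. ] [197.6 147.5] 5.1
(np.float64(262.53757982669384), np.float64(225.50488772515445)) (np.float64(259.88685300000213), np.float64(229.42981724397788))
```

>>> move_arm:
  motion:
    - {"ax": 0, "ay": 0, "az": 0.3, "x": -0.0055, "y": 0.006, "z": 0, "claw": 0}
    - {"ax": 0, "ay": 0, "az": 0, "x": 0, "y": 0, "z": 0, "claw": 0}

```text
t: 1.8
tcp_pos: [493.2, 246.2, 52.8]
tool_rot: [0.754, 0.657, 0.005, 0.001]
wrist_force: [0.1, 0.2, 0.3]
opening: 85.5
```

>>> move_arm:
  motion:
    - {"ax": 0, "ay": 0, "az": 0, "x": 0, "y": 0, "z": 0, "claw": 0}
    - {"ax": 0, "ay": 0, "az": 0, "x": 0, "y": 0, "z": 0, "claw": 0}

```text
t: 2.0
tcp_pos: [494.2, 247.4, 55.0]
tool_rot: [0.754, 0.657, 0.007, 0.002]
wrist_force: [-0.5, -0.2, 1.0]
opening: 85.6
```

```bash
python3 - <<'E'
from h import *
jaw()
for i in range(4): optics.read_camera('top');jaw()
E
```

```text
t 2.0 tcp [494.2 247.4  55. ] jaw -7.83 z [ 0.0124  0.0064 -0.9999] F [-0.5 -0.2  1. ] T [-0.01 -0.02  0.01] open 85.6 j [0.44 0.58 1.89 0.   0.66 0.58]
t 2.05 tcp [494.4 247.4  55. ] jaw -7.83 z [ 0.0126  0.0065 -0.9999] F [-0.7  0.5  0.3] T [ 0.03  0.01 -0.03] open 85.4 j [0.44 0.58 1.89 0.   0.66 0.58]
t 2.1 tcp [494.3 247.2  54.8] jaw -7.84 z [ 0.0122  0.0063 -0.9999] F [0.5 0.5 0.1] T [-0.03  0.02  0.02] open 85.5 j [0.44 0.58 1.89 0.   0.66 0.58]
t 2.15 tcp [494.1 247.1  54.5] jaw -7.84 z [ 0.0117  0.006  -0.9999] F [ 0.2 -0.2  0.1] T [ 0.05 -0.07  0.  ] open 85.3 j [0.44 0.58 1.89 0.   0.66 0.58]
t 2.2 tcp [494.  247.   54.3] jaw -7.85 z [ 0.0113  0.0058 -0.9999] F [ 0.4  0.1 -0.2] T [-0.    0.02 -0.03] open 85.4 j [0.44 0.58 1.89 0.   0.66 0.58]
```

```bash
cat >> h.py <<'E'
from scipy.spatial.transform import Rotation as Ro
def pose(jawdeg,tilt=0,tdir=0):
    "tool down, jaw axis at jawdeg; then leaned by tilt deg so the gripper's body leans toward world heading tdir"
    j=np.radians(jawdeg);y=np.array([np.cos(j),np.sin(j),0]);z=np.array([0,0,-1.]);M=Ro.from_matrix(np.stack([np.cross(y,z),y,z],1))
    h=np.radians(tdir);return Ro.from_rotvec(np.radians(tilt)*np.array([-np.sin(h),np.cos(h),0]))*M
def need(x,y,z,jawdeg,tilt=0,tdir=0,settle=2):
    for i in range(settle): optics.read_camera('top')
    o=jaw();R=Ro.from_quat(o['tool_rot']);best=min((( pose(a,tilt,tdir)*R.inv()).as_rotvec(degrees=True) for a in(jawdeg,jawdeg+180)),key=np.linalg.norm)
    print('need mm',(np.array([x,y,z])-o['tcp_pos']).round(1),'deg',best.round(2))
E
python3 -c "
from h import *
need(491,244.5,10,-7.9)"
```

```text
t 2.3 tcp [493.8 246.8  54.1] jaw -7.86 z [ 0.0108  0.0056 -0.9999] F [0.1 0.3 0.3] T [-0.06 -0.01 -0.04] open 85.5 j [0.44 0.58 1.89 0.   0.66 0.58]
need mm [ -2.8  -2.3 -44.1] deg [-0.32  0.62 -0.05]
```

>>> move_arm:
  motion:
    - {"ax": -0.3, "ay": 0.6, "az": 0, "x": -0.0028, "y": -0.0023, "z": -0.014, "claw": 0}
    - {"ax": 0, "ay": 0, "az": 0, "x": 0, "y": 0, "z": -0.014, "claw": 0}
    - {"ax": 0, "ay": 0, "az": 0, "x": 0, "y": 0, "z": -0.008, "claw": 0}
    - {"ax": 0, "ay": 0, "az": 0, "x": 0, "y": 0, "z": -0.004, "claw": 0}

```text
t: 2.7
tcp_pos: [490.5, 244.0, 10.3]
tool_rot: [0.754, 0.657, -0.0, -0.0]
wrist_force: [-0.3, -0.4, 0.3]
opening: 85.5
```

```bash
python3 -c "
from h import *
need(491,244.5,8,-7.9)"
```

```text
t 2.8 tcp [490.4 244.   10.6] jaw -7.87 z [-1.3e-03 -4.0e-04 -1.0e+00] F [-0.6  0.5  0. ] T [-0.05  0.    0.02] open 85.2 j [0.44 0.66 1.9  0.   0.59 0.58]
need mm [ 0.6  0.5 -2.6] deg [ 0.02 -0.07 -0.03]
```

>>> move_arm:
  motion:
    - {"ax": 0, "ay": 0, "az": 0, "x": 0, "y": 0, "z": -0.004, "claw": 0}
    - {"ax": 0, "ay": 0, "az": 0, "x": 0, "y": 0, "z": -0.003, "claw": 0}
    - {"ax": 0, "ay": 0, "az": 0, "x": 0, "y": 0, "z": -0.001, "claw": 0}

```text
t: 3.1
tcp_pos: [490.9, 244.2, 2.4]
tool_rot: [0.754, 0.657, -0.0, -0.0]
wrist_force: [0.8, -0.0, 0.7]
opening: 85.3
```

```bash
python3 - <<'E'
from h import *
need(491,244.5,0,-7.9)
b,_=look('side','side2')
cv2.imwrite('pics/crop3.png',cv2.resize(b[175:265,200:310],None,fx=6,fy=6,interpolation=2))
print(proj('side',[491,244.5,4]))
E
```

```text
t 3.2 tcp [490.9 244.2   2.5] jaw -7.87 z [-4.e-04 -0.e+00 -1.e+00] F [ 0.6 -0.4 -0.2] T [-0.01  0.02  0.01] open 85.7 j [0.44 0.67 1.9  0.   0.57 0.58]
need mm [ 0.1  0.3 -2.5] deg [ 0.   -0.03 -0.03]
(np.float64(261.05928502638454), np.float64(236.23021901569368))
```

View pics/crop3.png

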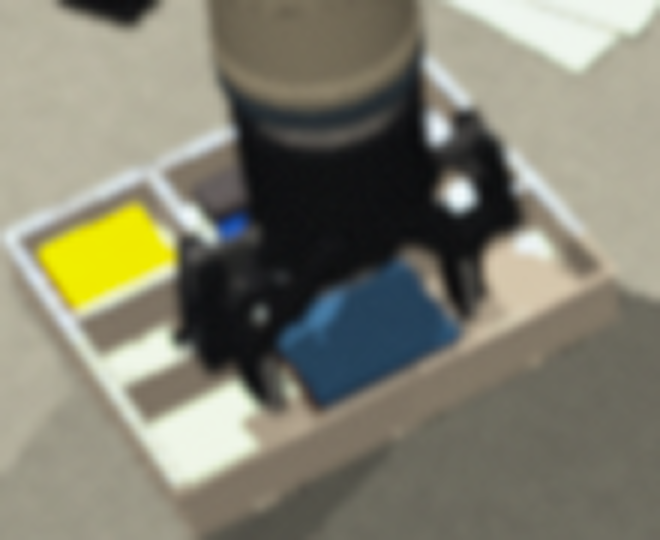

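In the side crop, both fingers straddle the pile's short ends (crop 265,380 and 465,300). There was no contact with the TCP at 2.5 mm, so the open pads do stand back. I lower a little more and close.

>>> move_arm:
  motion:
    - {"ax": 0, "ay": 0, "az": 0, "x": 0, "y": 0, "z": -0.0035, "claw": 0}
    - {"ax": 0, "ay": 0, "az": 0, "x": 0, "y": 0, "z": 0, "claw": 0.3}
    - {"ax": 0, "ay": 0, "az": 0, "x": 0, "y": 0, "z": 0, "claw": 0.4}
    - {"ax": 0, "ay": 0, "az": 0, "x": 0, "y": 0, "z": 0, "claw": 1}
    - {"ax": 0, "ay": 0, "az": 0, "x": 0, "y": 0, "z": 0, "claw": 1}
    - {"ax": 0, "ay": 0, "az": 0, "x": 0, "y": 0, "z": 0, "claw": 1}
  force: 40

```text
t: 3.85
tcp_pos: [491.7, 244.6, -0.2]
tool_rot: [0.754, 0.657, 0.001, 0.0]
wrist_force: [0.4, 0.3, 0.1]
opening: 67.0
```

```bash
python3 -c "
from h import *
need(491,244.5,-1,-7.9)"
```

```text
t 3.95 tcp [ 4.918e+02  2.445e+02 -2.000e-01] jaw -7.87 z [ 1.5e-03  8.0e-04 -1.0e+00] F [-0.3 -0.5  0.6] T [-0.03  0.02  0.05] open 67.4 j [0.44 0.68 1.9  0.   0.57 0.58]
need mm [-0.8 -0.  -0.8] deg [-0.05  0.09 -0.03]
```

>>> move_arm:
  motion:
    - {"ax": 0, "ay": 0, "az": 0, "x": 0, "y": 0, "z": 0.005, "claw": 1}
    - {"ax": 0, "ay": 0, "az": 0, "x": 0, "y": 0, "z": 0.01, "claw": 1}
    - {"ax": 0, "ay": 0, "az": 0, "x": 0, "y": 0, "z": 0.02, "claw": 1}
    - {"ax": 0, "ay": 0, "az": 0, "x": 0, "y": 0, "z": 0.02, "claw": 1}
    - {"ax": 0, "ay": 0, "az": 0, "x": 0, "y": 0, "z": 0.015, "claw": 1}
    - {"ax": 0, "ay": 0, "az": 0, "x": 0, "y": 0, "z": 0.005, "claw": 1}
    - {"ax": 0, "ay": 0, "az": 0, "x": 0, "y": 0, "z": 0, "claw": 1}
  force: 60

```text
t: 4.65
tcp_pos: [489.7, 243.7, 79.1]
tool_rot: [0.754, 0.657, -0.001, -0.0]
wrist_force: [0.4, -0.5, -1.8]
opening: 66.3
```

```bash
python3 - <<'E'
from h import *
need(491,244.5,80,-7.9)
b,_=look('side','side3')
cv2.imwrite('pics/crop4.png',cv2.resize(b[145:255,200:310],None,fx=5,fy=5,interpolation=2))
E
```

```text
t 4.75 tcp [489.3 243.5  78.1] jaw -7.87 z [-0.0027 -0.0011 -1.    ] F [-0.5  0.8 -1.9] T [ 0.01  0.02 -0.01] open 67.3 j [0.44 0.54 1.89 0.   0.72 0.58]
need mm [1.7 1.  1.9] deg [ 0.06 -0.16 -0.03]
```

View pics/crop4.png

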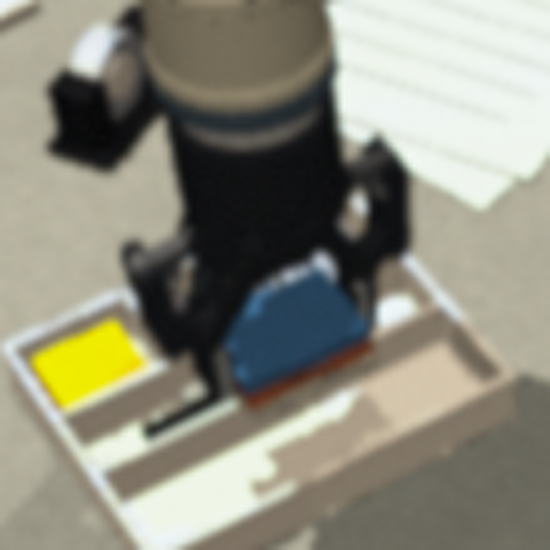

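Weight reads -1.9 N, so all three tiles are in hand, and the crop shows blue over terracotta square in the jaws. I carry it to the mat, turning it to the case heading (about 13.8°).

>>> move_arm:
  motion:
    - {"ax": 0, "ay": 0, "az": 0, "x": 0, "y": -0.015, "z": 0, "claw": 1}
    - {"ax": 0, "ay": 0, "az": 5, "x": 0, "y": -0.035, "z": 0, "claw": 1}
    - {"ax": 0, "ay": 0, "az": 6, "x": 0, "y": -0.045, "z": 0, "claw": 1}
    - {"ax": 0, "ay": 0, "az": 6, "x": 0, "y": -0.045, "z": 0, "claw": 1}
    - {"ax": 0, "ay": 0, "az": 4, "x": 0, "y": -0.045, "z": 0, "claw": 1}
    - {"ax": 0, "ay": 0, "az": 0, "x": 0, "y": -0.03, "z": 0, "claw": 1}
    - {"ax": 0, "ay": 0, "az": 0, "x": 0, "y": -0.015, "z": 0, "claw": 1}
    - {"ax": 0, "ay": 0, "az": 0, "x": 0, "y": -0.005, "z": 0, "claw": 1}

```text
t: 5.6
tcp_pos: [482.9, -3.4, 72.1]
tool_rot: [0.614, 0.789, -0.005, -0.003]
wrist_force: [-0.7, 0.2, -2.2]
opening: 66.8
```

```bash
python3 -c "
from h import *
need(485,-5,12,13.8,settle=3)"
```

```text
t 5.75 tcp [483.5  -1.4  72.4] jaw 14.33 z [-0.0112 -0.004  -0.9999] F [-0.6  0.8 -1.9] T [-0.02  0.03  0.  ] open 66.9 j [-0.02  0.49  2.02 -0.01  0.64 -0.27]
need mm [  1.5  -3.6 -60.4] deg [ 0.23 -0.64 -0.53]
```

>>> move_arm:
  motion:
    - {"ax": 0.2, "ay": -0.6, "az": -0.5, "x": 0.0015, "y": -0.0035, "z": -0.01, "claw": 1}
    - {"ax": 0, "ay": 0, "az": 0, "x": 0, "y": 0, "z": -0.02, "claw": 1}
    - {"ax": 0, "ay": 0, "az": 0, "x": 0, "y": 0, "z": -0.015, "claw": 1}
    - {"ax": 0, "ay": 0, "az": 0, "x": 0, "y": 0, "z": -0.005, "claw": 1}
    - {"ax": 0, "ay": 0, "az": 0, "x": 0, "y": 0, "z": -0.003, "claw": 1}

```text
t: 6.25
tcp_pos: [486.3, -0.0, 18.2]
tool_rot: [0.614, 0.789, 0.001, 0.001]
wrist_force: [-1.0, -0.4, -2.9]
opening: 66.8
```

```bash
python3 -c "
from h import *
need(485,-5,-0.2,13.8,settle=3)"
```

```text
t 6.4 tcp [486.6  -0.5  18.9] jaw 14.15 z [ 3.e-03  1.e-04 -1.e+00] F [ 0.7 -0.4 -2.4] T [ 0.01  0.04 -0.03] open 66.5 j [-0.03  0.59  2.03  0.    0.51 -0.27]
need mm [ -1.6  -4.5 -19.1] deg [-0.    0.17 -0.35]
```

>>> move_arm:
  motion:
    - {"ax": 0, "ay": 0.17, "az": -0.3, "x": 0, "y": 0, "z": -0.008, "claw": 1}
    - {"ax": 0, "ay": 0, "az": 0, "x": 0, "y": 0, "z": -0.006, "claw": 1}
    - {"ax": 0, "ay": 0, "az": 0, "x": 0, "y": 0, "z": -0.003, "claw": 1}
    - {"ax": 0, "ay": 0, "az": 0, "x": 0, "y": 0, "z": -0.001, "claw": 1}

```text
t: 6.8
tcp_pos: [488.0, -0.3, 0.9]
tool_rot: [0.617, 0.787, 0.001, 0.001]
wrist_force: [-0.7, -0.5, -2.1]
opening: 66.9
```

```bash
python3 -c "
from h import *
need(485,-5,-0.2,13.8,settle=2)"
```

```text
t 6.9 tcp [ 4.88e+02 -4.00e-01  1.10e+00] jaw 13.83 z [ 0.0031 -0.     -1.    ] F [-0.3  1.1 -1.8] T [-0.01  0.02 -0.  ] open 67.0 j [-0.03  0.63  2.03  0.    0.48 -0.27]
need mm [-3.  -4.6 -1.3] deg [ 0.    0.18 -0.03]
```

>>> move_arm:
  motion:
    - {"ax": 0, "ay": 0.18, "az": 0, "x": 0, "y": 0, "z": -0.0015, "claw": 1}
    - {"ax": 0, "ay": 0, "az": 0, "x": 0, "y": 0, "z": -0.0005, "claw": 1}

```text
t: 7.1
tcp_pos: [488.1, -0.4, -0.1]
tool_rot: [0.617, 0.787, -0.0, -0.0]
wrist_force: [-2.8, 0.2, 10.5]
opening: 67.1
```

```bash
python3 -c "
from h import *
need(485,-5,-0.2,13.8,settle=2)"
```

```text
t 7.2 tcp [ 4.881e+02 -4.000e-01 -1.000e-01] jaw 13.82 z [ 0.  0. -1.] F [-1.5 -0.6  5.5] T [0.14 0.27 0.06] open 66.9 j [-0.03  0.63  2.03  0.    0.48 -0.27]
need mm [-3.1 -4.6 -0.1] deg [-0.    0.   -0.02]
```

>>> move_arm:
  motion:
    - {"ax": 0, "ay": 0, "az": 0, "x": 0, "y": 0, "z": 0, "claw": 0.15}
    - {"ax": 0, "ay": 0, "az": 0, "x": 0, "y": 0, "z": 0, "claw": 0}
    - {"ax": 0, "ay": 0, "az": 0, "x": 0, "y": 0, "z": 0, "claw": 0}
    - {"ax": 0, "ay": 0, "az": 0, "x": 0, "y": 0, "z": 0, "claw": 0}
    - {"ax": 0, "ay": 0, "az": 0, "x": 0, "y": 0, "z": 0, "claw": 0}
  force: 20

```text
t: 7.7
tcp_pos: [489.3, -0.5, 0.7]
tool_rot: [0.617, 0.787, 0.001, 0.001]
wrist_force: [-0.4, 0.2, 0.3]
opening: 85.0
```

>>> move_arm:
  motion:
    - {"ax": 0, "ay": 0, "az": 0, "x": 0, "y": 0, "z": 0.01, "claw": 0}
    - {"ax": 0, "ay": 0, "az": 0, "x": 0, "y": 0, "z": 0.02, "claw": 0}
    - {"ax": 0, "ay": 0, "az": 0, "x": 0, "y": 0, "z": 0.02, "claw": 0}
    - {"ax": 0, "ay": 0, "az": -6, "x": 0, "y": 0, "z": 0.02, "claw": 0}
    - {"ax": 0, "ay": 0, "az": -8, "x": 0, "y": 0, "z": 0.01, "claw": 0}
    - {"ax": 0, "ay": 0, "az": -8, "x": 0, "y": 0, "z": 0, "claw": 0}
    - {"ax": 0, "ay": 0, "az": -8, "x": 0, "y": 0, "z": 0, "claw": 0}
    - {"ax": 0, "ay": 0, "az": -8, "x": 0, "y": 0, "z": 0, "claw": 0}

```text
t: 8.5
tcp_pos: [489.1, -0.5, 88.4]
tool_rot: [0.846, 0.533, 0.002, 0.001]
wrist_force: [0.1, 0.3, -0.2]
opening: 85.6
```

>>> move_arm:
  motion:
    - {"ax": 0, "ay": 0, "az": -8, "x": 0, "y": 0, "z": 0, "claw": 0}
    - {"ax": 0, "ay": 0, "az": -8, "x": 0, "y": 0, "z": 0, "claw": 0}
    - {"ax": 0, "ay": 0, "az": -8, "x": 0, "y": 0, "z": 0, "claw": 0}
    - {"ax": 0, "ay": 0, "az": -8, "x": 0, "y": 0, "z": 0, "claw": 0}
    - {"ax": 0, "ay": 0, "az": -8, "x": 0, "y": 0, "z": 0, "claw": 0}
    - {"ax": 0, "ay": 0, "az": -6, "x": 0, "y": 0, "z": 0, "claw": 0}
    - {"ax": 0, "ay": 0, "az": -3, "x": 0, "y": 0, "z": 0, "claw": 0}

```text
t: 9.2
tcp_pos: [489.3, -0.5, 93.4]
tool_rot: [0.993, 0.115, 0.003, 0.003]
wrist_force: [-0.2, -0.5, 0.4]
opening: 85.4
```

```bash
python3 - <<'E'
from h import *
need(488,-0.5,60,-76.2,settle=3)
a,_=look('top','top5');b,_=look('side','side5')
c=np.zeros((500,800,3),np.uint8)
c[:400,:400]=cv2.resize(a[230:330,330:430],(400,400),interpolation=2);c[:500,400:]=cv2.resize(b[225:350,275:375],(400,500),interpolation=2)
cv2.imwrite('pics/crop5.png',c)
maskrect('side',b,blue,31,(280,250,380,340))
E
```

```text
t 9.35 tcp [489.4  -0.5  93.3] jaw -76.51 z [ 0.0064 -0.0048 -1.    ] F [-0.5  0.6 -0.8] T [-0.01  0.    0.01] open 85.7 j [-0.02  0.45  2.02 -0.01  0.67  1.32]
need mm [ -1.4   0.  -33.3] deg [0.28 0.37 0.31]
side [487.5  -0.7] [70.9 50.1] 14.2
```

View pics/crop5.png

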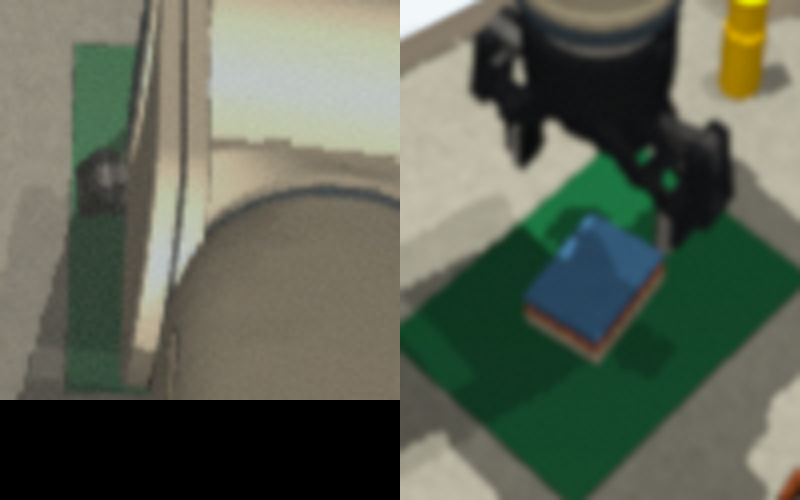

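The crop shows the pile on the mat, squared up, with blue, terracotta and white in order at crop (595,290). The jaws are now across its long sides. I go down and take it.

>>> move_arm:
  motion:
    - {"ax": 0.3, "ay": 0.4, "az": 0.3, "x": -0.0015, "y": 0, "z": -0.02, "claw": 0}
    - {"ax": 0, "ay": 0, "az": 0, "x": 0, "y": 0, "z": -0.025, "claw": 0}
    - {"ax": 0, "ay": 0, "az": 0, "x": 0, "y": 0, "z": -0.02, "claw": 0}
    - {"ax": 0, "ay": 0, "az": 0, "x": 0, "y": 0, "z": -0.01, "claw": 0}
    - {"ax": 0, "ay": 0, "az": 0, "x": 0, "y": 0, "z": -0.004, "claw": 0}
    - {"ax": 0, "ay": 0, "az": 0, "x": 0, "y": 0, "z": -0.001, "claw": 0}

```text
t: 10.05
tcp_pos: [489.4, -0.6, 12.3]
tool_rot: [0.992, 0.123, 0.001, -0.0]
wrist_force: [-0.4, 0.1, 0.2]
opening: 85.2
```

```bash
python3 -c "
from h import *
need(488,-0.4,4,-76.2,settle=2)"
```

```text
t 10.15 tcp [489.8  -0.6  12.9] jaw -75.85 z [ 3.9e-03  5.0e-04 -1.0e+00] F [-0.7 -0.4 -0.3] T [0.01 0.02 0.04] open 85.3 j [-0.03  0.61  2.03  0.    0.5   1.3 ]
need mm [-1.8  0.2 -8.9] deg [-0.03  0.22 -0.35]
```

>>> move_arm:
  motion:
    - {"ax": 0, "ay": 0.2, "az": -0.3, "x": -0.002, "y": 0, "z": -0.005, "claw": 0}
    - {"ax": 0, "ay": 0, "az": 0, "x": 0, "y": 0, "z": -0.003, "claw": 0}
    - {"ax": 0, "ay": 0, "az": 0, "x": 0, "y": 0, "z": -0.001, "claw": 0}

```text
t: 10.45
tcp_pos: [489.0, -0.6, 5.0]
tool_rot: [0.993, 0.12, 0.002, 0.0]
wrist_force: [0.3, 0.4, 0.3]
opening: 85.2
```

```bash
python3 -c "
from h import *
need(488,-0.4,4,-76.2,settle=2)"
```

```text
t 10.55 tcp [488.9  -0.6   5. ] jaw -76.17 z [ 3.3e-03  4.0e-04 -1.0e+00] F [-0.2 -0.9  0.5] T [ 0.01 -0.03 -0.  ] open 85.0 j [-0.03  0.62  2.03  0.    0.49  1.3 ]
need mm [-0.9  0.2 -1. ] deg [-0.02  0.19 -0.03]
```

>>> move_arm:
  motion:
    - {"ax": 0, "ay": 0.2, "az": 0, "x": -0.001, "y": 0, "z": -0.001, "claw": 0.2}
    - {"ax": 0, "ay": 0, "az": 0, "x": 0, "y": 0, "z": 0, "claw": 0.4}
    - {"ax": 0, "ay": 0, "az": 0, "x": 0, "y": 0, "z": 0, "claw": 0.6}
    - {"ax": 0, "ay": 0, "az": 0, "x": 0, "y": 0, "z": 0, "claw": 1}
    - {"ax": 0, "ay": 0, "az": 0, "x": 0, "y": 0, "z": 0, "claw": 1}
    - {"ax": 0, "ay": 0, "az": 0, "x": 0, "y": 0, "z": 0, "claw": 1}
    - {"ax": 0, "ay": 0, "az": 0, "x": 0, "y": 0, "z": 0, "claw": 1}
  force: 60

```text
t: 11.25
tcp_pos: [488.1, -0.8, 4.4]
tool_rot: [0.993, 0.12, 0.0, -0.0]
wrist_force: [0.1, 0.2, -0.4]
opening: 48.8
```

```bash
python3 -c "
from h import *
need(488,-0.4,4,-76.2,settle=2)"
```

```text
t 11.35 tcp [488.1  -0.7   4.4] jaw -76.16 z [ 1.e-04  3.e-04 -1.e+00] F [-0.3 -0.6  0.2] T [0.01 0.   0.02] open 48.3 j [-0.03  0.62  2.03  0.    0.49  1.3 ]
need mm [-0.1  0.3 -0.4] deg [-0.02  0.01 -0.04]
```

Pile gripped by its long sides (48 mm reading). I lift it, and take an enlarged view of the case from the first pictures to pick its rim corners.

>>> move_arm:
  motion:
    - {"ax": 0, "ay": 0, "az": 0, "x": 0, "y": 0, "z": 0.005, "claw": 1}
    - {"ax": 0, "ay": 0, "az": 0, "x": 0, "y": -0.005, "z": 0.015, "claw": 1}
    - {"ax": 0, "ay": 0, "az": 0, "x": 0, "y": -0.01, "z": 0.03, "claw": 1}
    - {"ax": 0, "ay": 0, "az": 0, "x": 0, "y": -0.02, "z": 0.03, "claw": 1}
    - {"ax": 0, "ay": 0, "az": 0, "x": 0, "y": -0.02, "z": 0.02, "claw": 1}
    - {"ax": 0, "ay": 0, "az": 0, "x": 0, "y": -0.02, "z": 0.01, "claw": 1}
    - {"ax": 0, "ay": 0, "az": 0, "x": 0, "y": -0.005, "z": 0, "claw": 1}

```text
t: 12.05
tcp_pos: [485.3, -82.3, 118.6]
tool_rot: [0.993, 0.122, -0.002, -0.0]
wrist_force: [-0.7, 0.4, -2.5]
opening: 49.0
```

```bash
python3 - <<'E'
from h import *
jaw()
t=np.load('pics/top0.npz')['im'];s=np.load('pics/side0.npz')['im']
c=np.zeros((600,800,3),np.uint8)
c[:,:400]=cv2.resize(t[280:340,445:485],(400,600),interpolation=cv2.INTER_CUBIC)
c[:,400:]=cv2.resize(s[335:413,347:399],(400,600),interpolation=cv2.INTER_CUBIC)
for k in range(0,600,100):
    cv2.putText(c,str(k),(0,k+10),0,.35,(0,255,0));cv2.line(c,(0,k),(8,k),(0,255,0));cv2.line(c,(k,0),(k,8),(0,255,0))
cv2.imwrite('pics/crop6.png',np.clip(c*1.4,0,255).astype(np.uint8))
E
```

```text
t 12.05 tcp [485.3 -82.3 118.6] jaw -76.0 z [-4.4e-03 -1.0e-04 -1.0e+00] F [-0.7  0.4 -2.5] T [-0.02 -0.08  0.03] open 49.0 j [-0.19  0.41  1.99 -0.    0.75  1.14]
```

View pics/crop6.png

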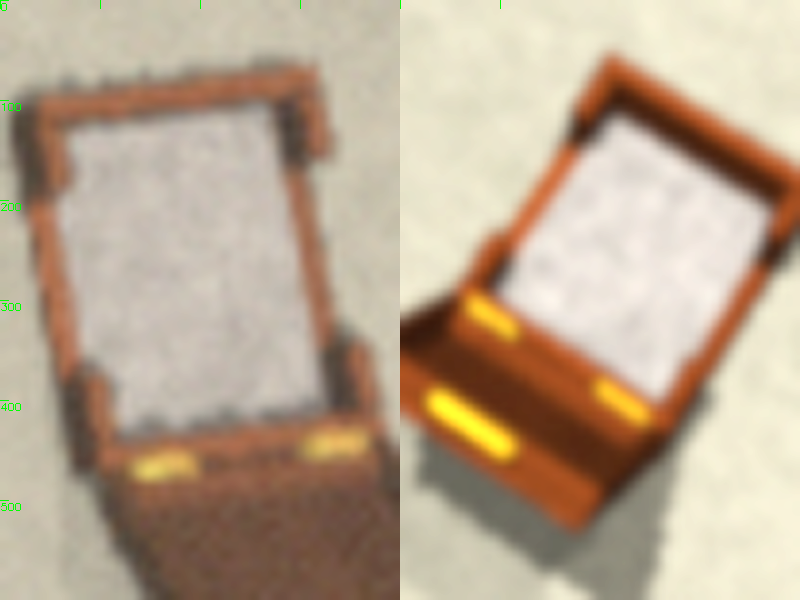

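```bash
cat > fit.py <<'E'
from h import *
def fit(name,pts):
    "pts: (u,v,z,lx,ly), local axis here points AWAY from the hinge; rigid 2D fit"
    W=np.array([ray(name,u,v,z)[:2] for u,v,z,_,_ in pts]);L=np.array([p[3:] for p in pts],float)
    w,l=W-W.mean(0),L-L.mean(0);th=np.arctan2((l[:,0]*w[:,1]-l[:,1]*w[:,0]).sum(),(l*w).sum())
    R=np.array([[np.cos(th),-np.sin(th)],[np.sin(th),np.cos(th)]]);c=W.mean(0)-R@L.mean(0)
    print(name,'centre',c.round(1),'heading',np.degrees(th).round(2),'res',(W-(L@R.T+c)).round(1).tolist())
E
python3 - <<'E'
from fit import *
T=lambda x,y:(445+(x+.5)/10-.5,280+(y+.5)/10-.5)
S=lambda x,y:(347+(x-400+.5)/7.692-.5,335+(y+.5)/7.692-.5)
a,b,i,j=41.5,32.5,35.5,26.5
fit('top',[(*T(37,98),27,a,b),(*T(318,65),27,a,-b),(*T(101,465),27,-a,b),(*T(382,432),27,-a,-b)])
fit('top',[(*T(37,98),27,a,b),(*T(318,65),27,a,-b),(*T(275,110),5,i,-j)])
fit('side',[(*S(612,52),27,a,b),(*S(462,290),27,-a,b),(*S(665,420),27,-a,-b)])
fit('side',[(*S(620,118),5,i,j),(*S(775,205),5,i,-j),(*S(612,52),27,a,b)])
need(470,-190,75,-76.2)
E
```

```text
top centre [ 459.5 -195.4] heading 13.74 res [[-0.7, -0.9], [-0.8, 0.4], [1.0, -0.9], [0.5, 1.4]]
top centre [ 458.5 -195.9] heading 13.56 res [[0.2, -0.3], [0.3, 1.0], [-0.5, -0.7]]
side centre [ 461.9 -197.4] heading 14.55 res [[-1.6, -1.3], [1.3, -1.8], [0.3, 3.1]]
side centre [ 462.  -199.3] heading 17.01 res [[0.8, -2.5], [-0.9, 3.2], [0.1, -0.7]]
t 12.15 tcp [484.3 -81.2 117.1] jaw -76.0 z [-7.e-03  6.e-04 -1.e+00] F [ 0.9  0.4 -2.1] T [0.01 0.   0.03] open 49.4 j [-0.19  0.41  1.99 -0.    0.74  1.14]
need mm [ -14.3 -108.8  -42.1] deg [-0.04 -0.4  -0.2 ]
```

>>> move_arm:
  motion:
    - {"ax": 0, "ay": -0.4, "az": -0.2, "x": -0.003, "y": -0.02, "z": -0.005, "claw": 1}
    - {"ax": 0, "ay": 0, "az": 0, "x": -0.004, "y": -0.03, "z": -0.01, "claw": 1}
    - {"ax": 0, "ay": 0, "az": 0, "x": -0.004, "y": -0.03, "z": -0.01, "claw": 1}
    - {"ax": 0, "ay": 0, "az": 0, "x": -0.004, "y": -0.02, "z": -0.008, "claw": 1}
    - {"ax": 0, "ay": 0, "az": 0, "x": -0.003, "y": -0.009, "z": -0.004, "claw": 1}
    - {"ax": 0, "ay": 0, "az": 0, "x": -0.002, "y": -0.004, "z": 0, "claw": 1}

```text
t: 12.75
tcp_pos: [460.6, -191.0, 74.0]
tool_rot: [0.992, 0.122, -0.004, -0.003]
wrist_force: [0.2, 1.1, -2.1]
opening: 48.6
```

```bash
python3 - <<'E'
from h import *
need(460,-196,60,-76.2,settle=3)
b,_=look('side','side7');a,_=look('top','top7')
maskrect('side',b,blue,110,(320,280,430,400),40)
c=np.zeros((600,800,3),np.uint8)
c[:,:]=cv2.resize(b[315:415,310:443],(800,600),interpolation=2)
cv2.imwrite('pics/crop7.png',np.clip(c*1.3,0,255).astype(np.uint8))
E
```

```text
t 12.9 tcp [ 461.5 -190.7   75.1] jaw -75.9 z [-0.0064  0.005  -1.    ] F [ 0.3  0.8 -1.8] T [ 0.01 -0.03  0.01] open 49.1 j [-0.42  0.5   1.99  0.    0.66  0.91]
need mm [ -1.5  -5.3 -15.1] deg [-0.29 -0.37 -0.31]
side [ 448.3 -195. ] [50.5 49.5] 15.8
```

View pics/crop7.png

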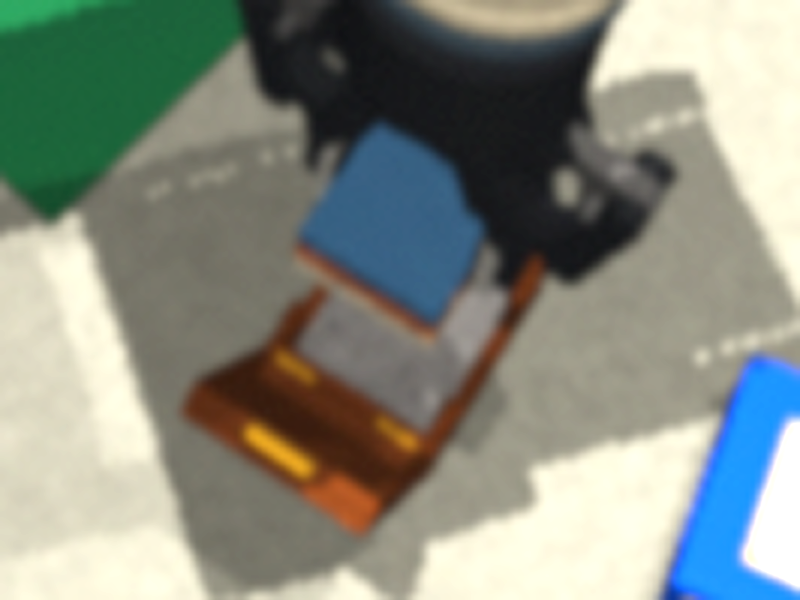

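The crop shows the pile held over the open case. The near top edge of the blue tile runs from (297,245) to (432,325). I convert this to get the pile's offset in the hand and the camera bias.

```bash
python3 - <<'E'
from h import *
b=np.load('pics/side7.npz')['im']
m=np.zeros(b.shape[:2],np.uint8);m[315:400,340:400]=blue(*cv2.split(cv2.cvtColor(b,cv2.COLOR_BGR2HSV)))[315:400,340:400]
c=max(cv2.findContours(m,0,1)[0],key=cv2.contourArea)
W=np.array([ray('side',u,v,101.7)[:2] for u,v in c[:,0]])
h=np.radians(14.0);ex=np.array([np.cos(h),np.sin(h)]);ey=np.array([-np.sin(h),np.cos(h)])
tcp=np.array([461.5,-190.7]);L=(W-tcp)@np.stack([ex,ey],1)
hull=cv2.convexHull(L.astype(np.float32))[:,0];print('local min/max',L.min(0).round(1),L.max(0).round(1))
# near edge fit: points with smallest ex
n=L[(L[:,0]<L[:,0].min()+4)&(abs(L[:,1])<20)];p=np.polyfit(n[:,1],n[:,0],1);print('near edge at',np.polyval(p,0).round(2),'slope deg',np.degrees(np.arctan(p[0])).round(2),len(n))
f=lambda x,y:((x+.5)/6.015-.5+310,(y+.5)/6-.5+315)
for q in((297,245),(432,325)): w=ray('side',*f(*q),101.7)[:2];print(((w-tcp)@np.stack([ex,ey],1)).round(1))
E
```

```text
local min/max [-35.6 -25. ] [15.  25.6]
near edge at -34.63 slope deg -0.4 19
[-38.1  22.3]
[-36.4 -24.9]
```

```bash
python3 - <<'E'
from h import *
c0=np.array([460,-196.]);h=np.radians(14)
ex=np.array([np.cos(h),np.sin(h)]);ey=np.array([-np.sin(h),np.cos(h)]);B=np.stack([ex,ey],1)
for name,box in(('top',(440,275,490,335)),('side',(345,335,405,400))):
    im=np.load(f'pics/{name}0.npz')['im'];x0,y0,x1,y1=box;k=8
    g=cv2.resize(im[y0:y1,x0:x1,0].astype(np.float32),None,fx=k,fy=k,interpolation=cv2.INTER_CUBIC);g=cv2.GaussianBlur(g,(0,0),3)
    u0,v0=proj(name,[*c0,5]);floor=np.median(g[int((v0-y0)*k)-40:int((v0-y0)*k)+40,int((u0-x0)*k)-40:int((u0-x0)*k)+40])
    for wood in (50,):
        m=(g>(floor+wood)/2).astype(np.uint8)
        n,lab=cv2.connectedComponents(m);l=lab[int((v0-y0)*k),int((u0-x0)*k)]
        c=max(cv2.findContours((lab==l).astype(np.uint8),0,1)[0],key=cv2.contourArea)[:,0]
        uv=(c+.5)/k-.5+[x0,y0]
        L5=np.array([(ray(name,u,v,5)[:2]-c0)@B for u,v in uv]);L27=np.array([(ray(name,u,v,27)[:2]-c0)@B for u,v in uv])
        out={}
        for nm,L,ax,s in(('far',L5,0,1),('+y',L5,1,1),('-y',L5,1,-1),('hinge',L27,0,-1)):
            o=1-ax;w=15
            q=L[(abs(L[:,o])<w)&(L[:,ax]*s>15)];p=np.polyfit(q[:,o],q[:,ax],1);r=np.std(q[:,ax]-np.polyval(p,q[:,o]))
            out[nm]=p[1];print(name,nm,'at',p[1].round(2),'slope',np.degrees(np.arctan(p[0])).round(2),'rms',r.round(2),len(q))
        print(name,'floor',floor,'centre local',((out['far']+out['hinge'])/2).round(2),((out['+y']+out['-y'])/2).round(2),'span',(out['far']-out['hinge']).round(1),(out['+y']-out['-y']).round(1))
E
```

```text
top far at 34.4 slope -0.37 rms 0.16 105
top +y at 26.84 slope 0.07 rms 0.19 106
top -y at -26.12 slope -0.26 rms 0.18 106
top hinge at -34.3 slope -1.23 rms 0.5 107
top floor 130.40091 centre local 0.05 0.36 span 68.7 53.0Traceback (most recent call last):
  File "<stdin>", line 13, in <module>
  File "h.py", line 6, in ray
    c=optics.get_calibration(name);R=np.array(c['R']);t=np.array(c['t'])
ValueError: time passes only in moves, steps and waits
```

```bash
sed -i "s/^from workcell import arm, optics/from workcell import arm, optics\nfrom functools import lru_cache\n_gc=optics.get_calibration\ncal=lru_cache(None)(lambda n:_gc(n))/; s/c=optics.get_calibration(name)/c=cal(name)/" h.py
cat > floor.py <<'E'
from h import *
def floorfit(name,im,box,c0,hd):
    h=np.radians(hd);B=np.array([[np.cos(h),-np.sin(h)],[np.sin(h),np.cos(h)]]);x0,y0,x1,y1=box;k=8
    g=cv2.GaussianBlur(cv2.resize(im[y0:y1,x0:x1,0].astype(np.float32),None,fx=k,fy=k,interpolation=cv2.INTER_CUBIC),(0,0),3)
    u0,v0=proj(name,[*c0,5]);i,j=int((v0-y0)*k),int((u0-x0)*k);floor=np.median(g[i-40:i+40,j-40:j+40])
    n,lab=cv2.connectedComponents((g>(floor+50)/2).astype(np.uint8))
    c=max(cv2.findContours((lab==lab[i,j]).astype(np.uint8),0,1)[0],key=cv2.contourArea)[:,0];uv=(c+.5)/k-.5+[x0,y0]
    L5,L27=[np.array([(ray(name,u,v,z)[:2]-c0)@B for u,v in uv]) for z in(5,27)];o={}
    for nm,L,a,s in(('far',L5,0,1),('+y',L5,1,1),('-y',L5,1,-1),('hinge',L27,0,-1)):
        q=L[(abs(L[:,1-a])<15)&(L[:,a]*s>15)];p=np.polyfit(q[:,1-a],q[:,a],1);o[nm]=p[1];print(name,nm,p[1].round(2),'slope',np.degrees(np.arctan(p[0])).round(2))
    l=np.array([(o['far']+o['hinge'])/2,(o['+y']+o['-y'])/2]);print('local',l.round(2),'world',(c0+B@l).round(1))
E
python3 - <<'E'
from floor import *
c0=np.array([460,-196.])
floorfit('side',np.load('pics/side0.npz')['im'],(345,335,405,400),c0,14)
E
```

```text
side far 35.24 slope 0.36
side +y 24.98 slope -0.08
side -y -27.21 slope -1.72
side hinge -35.54 slope -1.95
local [-0.15 -1.12] world [ 460.1 -197.1]
```

```bash
python3 -c "
from h import *
need(459.9,-197.2,36,-76.0,4.5,14.0)"
```

```text
t 13.1 tcp [ 462.1 -190.8   75.6] jaw -75.85 z [-0.0051  0.0042 -1.    ] F [ 0.1  0.7 -2.5] T [-0.02 -0.09  0.01] open 49.0 j [-0.42  0.49  1.99  0.    0.66  0.9 ]
need mm [ -2.2  -6.4 -39.6] deg [-1.34  4.07 -0.14]
```

>>> move_arm:
  motion:
    - {"ax": -0.4, "ay": 1.3, "az": -0.1, "x": -0.001, "y": -0.003, "z": -0.01, "claw": 1}
    - {"ax": -0.4, "ay": 1.3, "az": 0, "x": -0.001, "y": -0.002, "z": -0.01, "claw": 1}
    - {"ax": -0.3, "ay": 0.9, "az": 0, "x": -0.001, "y": -0.001, "z": -0.008, "claw": 1}
    - {"ax": -0.2, "ay": 0.5, "az": 0, "x": 0, "y": 0, "z": -0.003, "claw": 1}

```text
t: 13.5
tcp_pos: [459.8, -196.8, 42.9]
tool_rot: [0.992, 0.123, -0.04, 0.006]
wrist_force: [0.1, 0.5, -3.4]
opening: 48.8
```

```bash
python3 -c "
from h import *
need(459.9,-197.2,36,-76.0,4.5,14.0,settle=4)"
```

```text
t 13.7 tcp [ 460.2 -196.8   44. ] jaw -75.9 z [-0.0764 -0.0212 -0.9969] F [-0.6 -0.1 -2.2] T [-0.01 -0.05  0.03] open 48.8 j [-0.4   0.57  1.96 -0.08  0.67  0.99]
need mm [-0.3 -0.4 -8. ] deg [ 0.12 -0.02 -0.1 ]
```

```bash
cat > pile.py <<'E'
from h import *
def pile(tag,c0=np.array([460.1,-197.1]),hd=14.):
    o=arm.get_obs();b,_=look('side',tag);M=Ro.from_quat(o['tool_rot']).as_matrix();n=-M[:,2];Q=o['tcp_pos']+n*26.6
    m=np.zeros(b.shape[:2],np.uint8);m[315:405,340:405]=blue(*cv2.split(cv2.cvtColor(b,cv2.COLOR_BGR2HSV)))[315:405,340:405]
    m=cv2.resize(m*255,None,fx=4,fy=4,interpolation=cv2.INTER_LINEAR)>127
    c=max(cv2.findContours(m.astype(np.uint8),0,1)[0],key=cv2.contourArea)[:,0];uv=(c+.5)/4-.5
    cc=cal('side');R=np.array(cc['R']);e=-R.T@np.array(cc['t'])
    h=np.radians(hd);B=np.array([[np.cos(h),-np.sin(h)],[np.sin(h),np.cos(h)]]);L=[]
    for u,v in uv:
        r=R.T@[(u-cc['cx'])/cc['fx'],(v-cc['cy'])/cc['fy'],1];X=e+r*((Q-e)@n)/(r@n);L.append((X[:2]-c0)@B)
    L=np.array(L);t=(o['tcp_pos'][:2]-c0)@B;print('tcp local',t.round(2),'contour',L.min(0).round(1),L.max(0).round(1))
    for nm,a,s,lo,hi in(('near',0,-1,-18,18),('-y',1,-1,-28,-8),('+y',1,1,-28,-8)):
        q=L[(L[:,1-a]>lo)&(L[:,1-a]<hi)&(L[:,a]*s>15)];p=np.polyfit(q[:,1-a],q[:,a],1);print(nm,'mid',np.polyval(p,0 if a==0 else -18).round(2),'at0',p[1].round(2),'slope',np.degrees(np.arctan(p[0])).round(2))
E
python3 -c "
from pile import *
jaw();pile('side8')"
```

```text
t 13.7 tcp [ 460.2 -196.8   44. ] jaw -75.9 z [-0.0764 -0.0212 -0.9969] F [-0.6 -0.1 -2.2] T [-0.01 -0.05  0.03] open 48.8 j [-0.4   0.57  1.96 -0.08  0.67  0.99]
tcp local [0.12 0.25] contour [-34.5 -25.3] [22.  26.8]
near mid -33.41 at0 -33.41 slope -0.37
-y mid -24.34 at0 -24.83 slope -1.58
+y mid 24.53 at0 24.77 slope 0.77
```

>>> move_arm:
  motion:
    - {"ax": 0, "ay": 0, "az": -0.1, "x": 0.0003, "y": -0.0003, "z": -0.006, "claw": 1}
    - {"ax": 0, "ay": 0, "az": 0, "x": 0, "y": 0, "z": -0.006, "claw": 1}
    - {"ax": 0, "ay": 0, "az": 0, "x": 0, "y": 0, "z": -0.003, "claw": 1}
    - {"ax": 0, "ay": 0, "az": 0, "x": 0, "y": 0, "z": -0.001, "claw": 1}

```text
t: 14.15
tcp_pos: [460.8, -197.6, 27.8]
tool_rot: [0.992, 0.121, -0.038, 0.006]
wrist_force: [0.4, -0.3, -2.8]
opening: 48.6
```

```bash
python3 -c "
from pile import *
need(460.4,-197,20,-76.0,4.5,14.0);pile('side9')"
```

```text
t 14.25 tcp [ 460.8 -197.6   28. ] jaw -76.05 z [-0.0742 -0.0218 -0.997 ] F [-0.7  0.1 -3.1] T [-0.05 -0.11  0.01] open 49.4 j [-0.4   0.6   1.96 -0.08  0.64  1.  ]
need mm [-0.4  0.6 -8. ] deg [0.17 0.11 0.05]
tcp local [ 0.58 -0.71] contour [-34.3 -26.7] [22.  26.2]
near mid -33.13 at0 -33.13 slope -0.07
-y mid -25.33 at0 -26.18 slope -2.71
+y mid 23.61 at0 24.57 slope 3.06
```

>>> move_arm:
  motion:
    - {"ax": 0.1, "ay": 0.1, "az": 0, "x": -0.0002, "y": 0.0006, "z": -0.003, "claw": 1}
    - {"ax": 0, "ay": 0, "az": 0, "x": 0, "y": 0, "z": -0.003, "claw": 1}
    - {"ax": 0, "ay": 0, "az": 0, "x": 0, "y": 0, "z": -0.001, "claw": 1}

```text
t: 14.6
tcp_pos: [461.1, -197.2, 21.0]
tool_rot: [0.992, 0.121, -0.038, 0.006]
wrist_force: [-0.5, 0.0, -2.6]
opening: 49.0
```

```bash
python3 -c "
from pile import *
need(460.4,-197,14,-76.0,4.5,14.0);pile('side10')"
```

```text
t 14.7 tcp [ 461.1 -197.2   21.1] jaw -76.04 z [-0.075  -0.0204 -0.997 ] F [-0.2 -0.6 -2.2] T [ 0.01 -0.08 -0.02] open 49.1 j [-0.4   0.62  1.96 -0.08  0.63  1.  ]
need mm [-0.7  0.2 -7.1] deg [0.08 0.07 0.04]
tcp local [ 0.95 -0.3 ] contour [-33.6 -26. ] [22.6 26.1]
near mid -32.6 at0 -32.6 slope -0.55
-y mid -25.23 at0 -25.5 slope -0.86
+y mid 23.75 at0 23.7 slope -0.15
```

>>> move_arm:
  motion:
    - {"ax": 0.1, "ay": 0, "az": 0, "x": -0.0006, "y": 0.0004, "z": -0.003, "claw": 1}
    - {"ax": 0, "ay": 0, "az": 0, "x": -0.0001, "y": 0, "z": -0.003, "claw": 1}
    - {"ax": 0, "ay": 0, "az": 0, "x": 0, "y": 0, "z": -0.001, "claw": 1}

```text
t: 15.05
tcp_pos: [460.6, -196.9, 14.0]
tool_rot: [0.992, 0.121, -0.038, 0.005]
wrist_force: [0.4, 0.1, -2.2]
opening: 49.2
```

```bash
python3 -c "
from pile import *
need(460.4,-197,9,-76.0,4.5,14.0);pile('side11')"
```

```text
t 15.15 tcp [ 460.6 -196.8   14.1] jaw -76.04 z [-0.0743 -0.0188 -0.9971] F [ 0.7  0.4 -2.7] T [ 0.02 -0.08  0.04] open 49.4 j [-0.4   0.63  1.96 -0.08  0.61  0.99]
need mm [-0.2 -0.2 -5.1] deg [-0.01  0.11  0.04]
tcp local [0.57 0.12] contour [-34.3 -25.7] [21.6 26.7]
near mid -32.97 at0 -32.97 slope 0.81
-y mid -24.52 at0 -25.0 slope -1.52
+y mid 24.17 at0 25.18 slope 3.23
```

>>> move_arm:
  motion:
    - {"ax": 0, "ay": 0.1, "az": 0, "x": 0, "y": 0, "z": -0.003, "claw": 1}
    - {"ax": 0, "ay": 0, "az": 0, "x": 0, "y": 0, "z": -0.002, "claw": 1}
    - {"ax": 0, "ay": 0, "az": 0, "x": 0, "y": 0, "z": -0.001, "claw": 1}

```text
t: 15.5
tcp_pos: [460.4, -196.9, 7.9]
tool_rot: [0.992, 0.121, -0.039, 0.005]
wrist_force: [-1.1, -0.3, 2.4]
opening: 48.5
```

```bash
python3 -c "
from pile import *
need(460.4,-197,7.5,-76.0,4.5,14.0);pile('side12')"
```

```text
t 15.6 tcp [ 460.4 -196.9    8. ] jaw -76.03 z [-0.0767 -0.0188 -0.9969] F [-1.5 -1.2 -1.6] T [0.04 0.06 0.01] open 48.8 j [-0.4   0.64  1.96 -0.08  0.61  1.  ]
need mm [ 0.  -0.1 -0.5] deg [-0.01 -0.03  0.03]
tcp local [0.31 0.15] contour [-34.2 -25.6] [21.3 27. ]
near mid -33.11 at0 -33.11 slope -0.27
-y mid -24.55 at0 -25.35 slope -2.53
+y mid 24.19 at0 24.38 slope 0.63
```

The nose touches the floor. Now I let the other end down by levelling about the nose.

>>> move_arm:
  motion:
    - {"ax": 0.35, "ay": -1.4, "az": 0, "x": 0.0002, "y": 0, "z": -0.0008, "claw": 1}
    - {"ax": 0.35, "ay": -1.3, "az": 0, "x": 0.0002, "y": 0, "z": -0.0007, "claw": 1}
    - {"ax": 0.2, "ay": -0.8, "az": 0, "x": 0.0002, "y": 0, "z": -0.0005, "claw": 1}
    - {"ax": 0, "ay": 0, "az": 0, "x": 0, "y": 0, "z": 0, "claw": 1}

```text
t: 16.05
tcp_pos: [461.1, -196.9, 5.9]
tool_rot: [0.993, 0.122, -0.006, 0.0]
wrist_force: [-0.5, 0.3, -2.2]
opening: 48.9
```

```bash
python3 -c "
from pile import *
need(461,-196.9,5.4,-76.0);pile('side13')"
```

```text
t 16.15 tcp [ 461.5 -196.9    6. ] jaw -76.01 z [-0.0126 -0.0029 -0.9999] F [ 0.3  0.1 -2.2] T [-0.04  0.05 -0.03] open 48.9 j [-0.42  0.63  1.99 -0.02  0.53  0.92]
need mm [-0.5  0.  -0.6] deg [ 0.17 -0.72  0.01]
tcp local [ 1.4  -0.17] contour [-34.8 -26.3] [16.4 26.2]
near mid -33.63 at0 -33.63 slope 0.07
-y mid -25.04 at0 -25.07 slope -0.11
+y mid 24.14 at0 24.44 slope 0.93
```

>>> move_arm:
  motion:
    - {"ax": 0.17, "ay": -0.7, "az": 0, "x": -0.0003, "y": 0, "z": -0.0006, "claw": 1}
    - {"ax": 0, "ay": 0, "az": 0, "x": 0, "y": 0, "z": -0.0005, "claw": 1}
    - {"ax": 0, "ay": 0, "az": 0, "x": 0, "y": 0, "z": 0, "claw": 1}

```text
t: 16.5
tcp_pos: [461.8, -197.0, 5.5]
tool_rot: [0.993, 0.122, 0.001, 0.0]
wrist_force: [0.1, -0.1, -2.3]
opening: 48.9
```

```bash
python3 -c "
from pile import *
need(461,-196.9,5.4,-76.0);pile('side14')"
```

```text
t 16.6 tcp [ 461.8 -197.     5.4] jaw -75.98 z [ 1.1e-03 -1.0e-04 -1.0e+00] F [ 0.  -0.6  0.1] T [-0.01  0.09 -0.01] open 48.9 j [-0.43  0.63  2.    0.    0.51  0.9 ]
need mm [-0.8  0.1 -0. ] deg [ 0.    0.07 -0.02]
tcp local [ 1.69 -0.33] contour [-34.5 -26.2] [14.  26.3]
near mid -33.57 at0 -33.57 slope 1.32
-y mid -25.14 at0 -25.99 slope -2.68
+y mid 23.53 at0 24.28 slope 2.4
```

>>> move_arm:
  motion:
    - {"ax": 0, "ay": 0, "az": 0, "x": 0, "y": 0, "z": -0.0004, "claw": 1}
    - {"ax": 0, "ay": 0, "az": 0, "x": 0, "y": 0, "z": 0, "claw": 1}
  force: 20

```text
t: 16.85
tcp_pos: [461.9, -197.0, 5.5]
tool_rot: [0.993, 0.122, 0.0, 0.0]
wrist_force: [-0.4, 0.1, -1.3]
opening: 48.9
```

>>> move_arm:
  motion:
    - {"ax": 0, "ay": 0, "az": 0, "x": 0, "y": 0, "z": 0, "claw": 0.36}
    - {"ax": 0, "ay": 0, "az": 0, "x": 0, "y": 0, "z": 0, "claw": 0.2}
    - {"ax": 0, "ay": 0, "az": 0, "x": 0, "y": 0, "z": 0, "claw": 0}
    - {"ax": 0, "ay": 0, "az": 0, "x": 0, "y": 0, "z": 0, "claw": 0}
    - {"ax": 0, "ay": 0, "az": 0, "x": 0, "y": 0, "z": 0, "claw": 0}

```text
t: 17.35
tcp_pos: [462.6, -197.2, 5.5]
tool_rot: [0.993, 0.122, 0.001, 0.0]
wrist_force: [-0.2, 0.6, 0.1]
opening: 85.2
```

```bash
python3 -c "
from pile import *
need(461,-196.9,5.4,-76.0);pile('side15')"
```

```text
t 17.45 tcp [ 462.6 -197.2    5.5] jaw -75.97 z [ 2.3e-03 -5.0e-04 -1.0e+00] F [-1.   0.8 -0.2] T [ 0.   -0.   -0.03] open 85.5 j [-0.43  0.63  2.    0.    0.51  0.9 ]
need mm [-1.6  0.3 -0.1] deg [ 0.03  0.13 -0.03]
tcp local [ 2.4  -0.68] contour [-34.6 -25.8] [15.2 25.1]
near mid -33.55 at0 -33.55 slope 0.05
-y mid -24.76 at0 -24.5 slope 0.82
+y mid 23.54 at0 22.66 slope -2.8
```

Released. I lift straight up and look.

>>> move_arm:
  motion:
    - {"ax": 0, "ay": 0, "az": 0, "x": 0, "y": 0, "z": 0.01, "claw": 0}
    - {"ax": 0, "ay": 0, "az": 0, "x": 0, "y": 0, "z": 0.025, "claw": 0}
    - {"ax": 0, "ay": 0, "az": 0, "x": 0, "y": 0, "z": 0.04, "claw": 0}
    - {"ax": 0, "ay": 0, "az": 0, "x": 0, "y": 0, "z": 0.045, "claw": 0}
    - {"ax": 0, "ay": 0, "az": 0, "x": 0, "y": 0, "z": 0.04, "claw": 0}
    - {"ax": 0, "ay": 0, "az": 0, "x": 0, "y": 0, "z": 0.03, "claw": 0}
    - {"ax": 0, "ay": 0, "az": 0, "x": 0, "y": 0, "z": 0.01, "claw": 0}

```text
t: 18.2
tcp_pos: [459.4, -195.8, 214.7]
tool_rot: [0.993, 0.122, -0.001, -0.001]
wrist_force: [1.0, 0.5, -1.0]
opening: 85.3
```

```bash
python3 - <<'E'
from h import *
need(461,-196.9,200,-76.0)
b,_=look('side','side16')
maskrect('side',b,blue,32,(335,320,410,410))
cv2.imwrite('pics/crop8.png',np.clip(1.3*cv2.resize(b[315:415,310:443],(800,600),interpolation=2),0,255).astype(np.uint8))
E
```

```text
t 18.3 tcp [ 458.9 -195.6  212.9] jaw -75.97 z [-0.0026  0.0017 -1.    ] F [ 0.8  0.7 -0.6] T [ 0.01  0.08 -0.02] open 85.6 j [-0.43  0.26  1.92  0.    0.96  0.9 ]
need mm [  2.1  -1.3 -12.9] deg [-0.1  -0.15 -0.03]
side [ 460.5 -197.3] [68.5 50.3] 14.3
```

View pics/crop8.png

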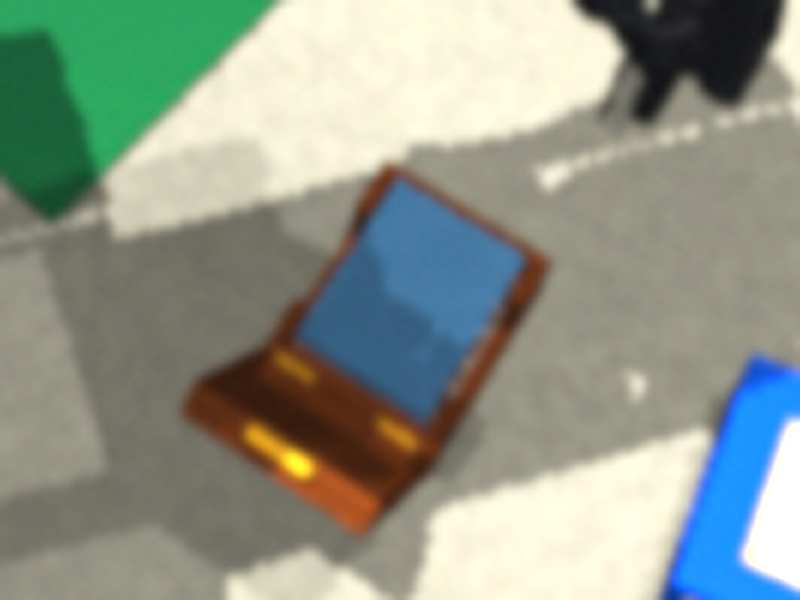

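The crop shows all of the blue tile flat within the rim (crop 290–525, 180–420). It measures (460.5, -197.3) at 14.3°, against the case at (460.1, -197.1) and 14°. Now the lid: I shut the fingers and go behind it, on the robot side.

>>> move_arm:
  motion:
    - {"ax": 0, "ay": 0, "az": 0, "x": -0.015, "y": -0.004, "z": 0, "claw": 0.5}
    - {"ax": 0, "ay": 0, "az": 0, "x": -0.03, "y": -0.008, "z": 0, "claw": 1}
    - {"ax": 0, "ay": 0, "az": 0, "x": -0.03, "y": -0.008, "z": 0, "claw": 1}
    - {"ax": 0, "ay": 0, "az": 0, "x": -0.025, "y": -0.007, "z": 0, "claw": 1}
    - {"ax": 0, "ay": 0, "az": 0, "x": -0.015, "y": -0.004, "z": 0, "claw": 1}
    - {"ax": 0, "ay": 0, "az": 0, "x": -0.008, "y": -0.002, "z": 0, "claw": 1}
    - {"ax": 0, "ay": 0, "az": 0, "x": 0, "y": 0, "z": 0, "claw": 1}
  force: 40

```text
t: 19.05
tcp_pos: [319.1, -223.8, 198.9]
tool_rot: [0.992, 0.123, -0.013, -0.01]
wrist_force: [0.2, -0.4, -0.6]
opening: -0.0
```

```bash
python3 -c "
from h import *
need(330,-229.5,62,-76.0,settle=4)"
```

```text
t 19.25 tcp [ 321.7 -224.3  199.9] jaw -75.8 z [-0.0252  0.0151 -0.9996] F [-0.2 -0.8  0.5] T [-0.02 -0.    0.  ] open 0.3 j [-0.64  0.14  2.13 -0.    0.91  0.69]
need mm [   8.3   -5.2 -137.9] deg [-0.87 -1.44 -0.21]
```

>>> move_arm:
  motion:
    - {"ax": -0.9, "ay": -1.4, "az": -0.2, "x": 0.003, "y": -0.005, "z": -0.02, "claw": 1}
    - {"ax": 0, "ay": 0, "az": 0, "x": 0, "y": 0, "z": -0.035, "claw": 1}
    - {"ax": 0, "ay": 0, "az": 0, "x": 0, "y": 0, "z": -0.035, "claw": 1}
    - {"ax": 0, "ay": 0, "az": 0, "x": 0, "y": 0, "z": -0.025, "claw": 1}
    - {"ax": 0, "ay": 0, "az": 0, "x": 0, "y": 0, "z": -0.012, "claw": 1}
    - {"ax": 0, "ay": 0, "az": 0, "x": 0, "y": 0, "z": -0.004, "claw": 1}

```text
t: 19.85
tcp_pos: [332.2, -231.1, 66.1]
tool_rot: [0.992, 0.125, 0.004, 0.004]
wrist_force: [-0.6, 0.4, -0.1]
opening: 0.2
```

```bash
python3 -c "
from h import *
need(330,-229.5,62,-76.0,settle=3)"
```

```text
t 20.0 tcp [ 332.6 -231.6   67.5] jaw -75.69 z [ 0.0109 -0.0087 -0.9999] F [-0.1 -0.   0.2] T [-0.   -0.   -0.02] open -0.1 j [-0.64  0.41  2.21 -0.    0.51  0.68]
need mm [-2.6  2.1 -5.5] deg [ 0.5   0.62 -0.31]
```

>>> move_arm:
  motion:
    - {"ax": 0.5, "ay": 0.6, "az": -0.3, "x": 0, "y": 0.001, "z": -0.006, "claw": 1}
    - {"ax": 0, "ay": 0, "az": 0, "x": 0.0097, "y": 0.0024, "z": 0, "claw": 1}
    - {"ax": 0, "ay": 0, "az": 0, "x": 0.0097, "y": 0.0024, "z": 0, "claw": 1}
    - {"ax": 0, "ay": 0, "az": 0, "x": 0.0097, "y": 0.0024, "z": 0, "claw": 1}
    - {"ax": 0, "ay": 0, "az": 0, "x": 0.0097, "y": 0.0024, "z": 0, "claw": 1}

```text
t: 20.5
tcp_pos: [375.3, -221.3, 63.8]
tool_rot: [0.993, 0.121, 0.001, 0.001]
wrist_force: [-6.4, -1.9, 12.3]
opening: 0.1
```

```bash
python3 -c "
from h import *
need(398,-212.5,80,-76.0,settle=1)"
```

```text
t 20.55 tcp [ 376.6 -221.4   64.2] jaw -76.05 z [ 0.0038 -0.0025 -1.    ] F [-1.1 -1.   4.7] T [-0.09  0.21 -0.02] open -0.0 j [-0.56  0.45  2.14 -0.    0.55  0.77]
need mm [21.4  8.9 15.8] deg [0.14 0.22 0.05]
```

>>> move_arm:
  motion:
    - {"ax": 0, "ay": 0, "az": 0, "x": 0.0097, "y": 0.003, "z": 0.006, "claw": 1}
    - {"ax": 0, "ay": 0, "az": 0, "x": 0.0097, "y": 0.003, "z": 0.006, "claw": 1}
    - {"ax": 0, "ay": 0, "az": 0, "x": 0.0097, "y": 0.003, "z": 0.005, "claw": 1}
    - {"ax": 0, "ay": 0, "az": 0, "x": 0.0097, "y": 0.0024, "z": 0.003, "claw": 1}
    - {"ax": 0, "ay": 0, "az": 0, "x": 0.0097, "y": 0.0024, "z": 0, "claw": 1}

```text
t: 21.05
tcp_pos: [430.3, -205.8, 86.3]
tool_rot: [0.993, 0.122, 0.002, 0.002]
wrist_force: [-1.0, -0.9, 0.0]
opening: 0.1
```

```bash
python3 - <<'E'
from h import *
need(430,-205,85,-76.0,settle=1)
b,_=look('side','side17')
cv2.imwrite('pics/crop9.png',np.clip(1.3*cv2.resize(b[295:415,300:443],(715,600),interpolation=2),0,255).astype(np.uint8))
E
```

```text
t 21.1 tcp [ 432.  -205.9   86.4] jaw -75.98 z [ 0.0066 -0.0035 -1.    ] F [0.9 0.6 0.9] T [ 0.01 -0.07  0.  ] open -0.0 j [-0.47  0.45  2.04 -0.    0.64  0.86]
need mm [-2.   0.9 -1.4] deg [ 0.2   0.38 -0.02]
```

View pics/crop9.png

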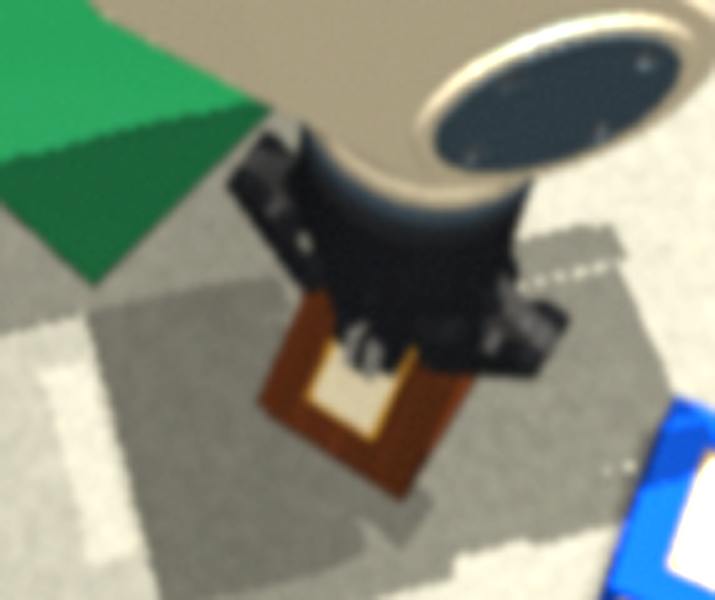

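The crop shows the lid from its outer face (cream inlay at crop 360,390), now past upright, with the fingertips behind it. I carry on over and down.

>>> move_arm:
  motion:
    - {"ax": 0.1, "ay": 0.2, "az": 0, "x": 0.008, "y": 0.002, "z": -0.003, "claw": 1}
    - {"ax": 0, "ay": 0, "az": 0, "x": 0.008, "y": 0.002, "z": -0.004, "claw": 1}
    - {"ax": 0, "ay": 0, "az": 0, "x": 0.008, "y": 0.002, "z": -0.005, "claw": 1}
    - {"ax": 0, "ay": 0, "az": 0, "x": 0.006, "y": 0.0015, "z": -0.006, "claw": 1}
    - {"ax": 0, "ay": 0, "az": 0, "x": 0.005, "y": 0.0012, "z": -0.007, "claw": 1}
    - {"ax": 0, "ay": 0, "az": 0, "x": 0.004, "y": 0.001, "z": -0.006, "claw": 1}

```text
t: 21.75
tcp_pos: [472.3, -195.4, 51.9]
tool_rot: [0.993, 0.122, 0.0, 0.0]
wrist_force: [0.0, -0.2, -0.1]
opening: -0.0
```

```bash
python3 -c "
from h import *
need(477,-193,40,-76.0,settle=1)"
```

```text
t 21.8 tcp [ 472.5 -195.3   51.2] jaw -75.99 z [ 5.e-04 -5.e-04 -1.e+00] F [ 0.7 -0.1 -1.2] T [ 0.03 -0.02 -0.01] open 0.2 j [-0.41  0.55  1.98 -0.    0.62  0.91]
need mm [  4.5   2.3 -11.2] deg [ 0.03  0.03 -0.01]
```

>>> move_arm:
  motion:
    - {"ax": 0, "ay": 0, "az": 0, "x": 0.004, "y": 0.001, "z": -0.004, "claw": 1}
    - {"ax": 0, "ay": 0, "az": 0, "x": 0.002, "y": 0.0005, "z": -0.004, "claw": 1}
    - {"ax": 0, "ay": 0, "az": 0, "x": 0, "y": 0, "z": -0.003, "claw": 1}
    - {"ax": 0, "ay": 0, "az": 0, "x": 0, "y": 0, "z": -0.001, "claw": 1}

```text
t: 22.2
tcp_pos: [479.3, -193.7, 38.6]
tool_rot: [0.993, 0.122, 0.0, 0.0]
wrist_force: [-6.3, 2.1, 24.4]
opening: -0.1
```

```bash
python3 -c "
from h import *
need(477,-193,39,-76.0,settle=1)"
```

```text
t 22.25 tcp [ 479.3 -193.7   38.8] jaw -76.0 z [ 5.e-04 -5.e-04 -1.e+00] F [-3.7  2.1 13.2] T [ 0.34  0.51 -0.01] open 0.1 j [-0.41  0.58  1.97 -0.    0.6   0.92]
need mm [-2.3  0.7  0.2] deg [ 0.03  0.03 -0.  ]
```

Firm stop at z = 38.7 mm, which is the shut height of 39 mm. I lift away and check with depth and a last look.

>>> move_arm:
  motion:
    - {"ax": 0, "ay": 0, "az": 0, "x": 0, "y": 0, "z": 0.01, "claw": 1}
    - {"ax": 0, "ay": 0, "az": 0, "x": 0, "y": 0.01, "z": 0.04, "claw": 1}
    - {"ax": 0, "ay": 0, "az": 0, "x": 0, "y": 0.04, "z": 0.04, "claw": 1}
    - {"ax": 0, "ay": 0, "az": 0, "x": 0, "y": 0.045, "z": 0.04, "claw": 1}
    - {"ax": 0, "ay": 0, "az": 0, "x": 0, "y": 0.045, "z": 0.03, "claw": 1}
    - {"ax": 0, "ay": 0, "az": 0, "x": 0, "y": 0.045, "z": 0.01, "claw": 1}
    - {"ax": 0, "ay": 0, "az": 0, "x": 0, "y": 0.03, "z": 0, "claw": 1}
    - {"ax": 0, "ay": 0, "az": 0, "x": 0, "y": 0, "z": 0, "claw": 1}

```text
t: 23.05
tcp_pos: [479.1, 11.7, 204.7]
tool_rot: [0.993, 0.119, 0.004, -0.0]
wrist_force: [-0.5, -1.0, 1.3]
opening: 0.1
```

```bash
python3 - <<'E'
from h import *
jaw()
b,db=look('side','side18');a,da=look('top','top18')
h=np.radians(14);B=np.array([[np.cos(h),-np.sin(h)],[np.sin(h),np.cos(h)]])
for n,d in(('side',db),('top',da)):
    P=cloud(n,d).reshape(-1,3);L=(P[:,:2]-[460.5,-196.8])@B
    q=(abs(L[:,0])<36)&(abs(L[:,1])<27)&(P[:,2]<150);z=P[q,2];x=L[q,0];p=np.polyfit(x,z,1) if q.sum()>20 else (0,0)
    print(n,q.sum(),'lid median z',np.median(z).round(1),'slope rad',round(p[0],3))
c=np.zeros((560,800,3),np.uint8)
c[:420,:560]=cv2.resize(b[:, :],(560,420));c[:400,560:]=cv2.resize(b[320:420,340:400],(240,400))
cv2.imwrite('pics/crop10.png',c)
E
```

```text
t 23.05 tcp [479.1  11.7 204.7] jaw -76.33 z [ 0.0086  0.0018 -1.    ] F [-0.5 -1.   1.3] T [-0.04  0.02  0.01] open 0.1 j [-0.    0.24  1.97  0.    0.92  1.33]
side 923 lid median z 38.7 slope rad 0.001
top 104 lid median z 39.0 slope rad 0.006
```

View pics/crop10.png

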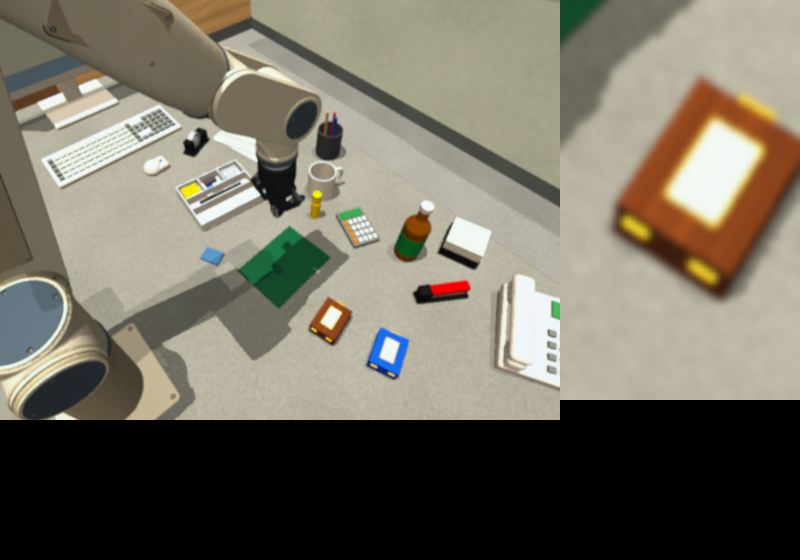

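The picture shows the lid shut flat (right inset) and the rest of the desk where it was, so I hand in.

```bash
python3 -c "
from workcell import arm
print(arm.sign_off())"
```

```text
the job is handed in; nothing more can be done
None
```

The three tile samples are in the wooden case as one pile with the lid shut, and I handed the job in at about 23 s of the 64 s allowed. No verdict is reported.

- **Lift and mat:** I lifted the pile from the desk tidy by its short ends; the wrist read about 1.9 N, which fits three tiles. I set it down on the mat, and the picture showed it squared up after I let go.
- **Into the case:** I took it again by its long sides and tilted it in at about 4.4°, with the end away from the hinge going down first. It met no side force on the way in. I levelled it and let go.
- **Pile position:** In the side view the blue top tile measured (460.5, -197.3) mm at 14.3°. The case measured (460.1, -197.1) mm at 14°. The two lower tiles were hidden, so I did not measure them separately.
- **Lid:** Depth from both cameras put the lid top at 38.7 and 39.0 mm, where a shut lid should be 39 mm. Its slope was at most 0.006 rad.
- **Other objects:** Everything else on the desk looked unmoved in the last picture. I judged that by eye and did not measure it.
- **Disagreement:** The two cameras differed by about 1.5 to 3 mm in y. I set the pile into the case using the side view, where pile and case were seen together.

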